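# Hang the parts caddies and book their number

### The job

Hang every parts caddy that stands on the bench by its handle on the hook rack, one to a hook. When they all hang, turn the terminal's click-stop dial to their number (one click from the long zero mark for each caddy on the rack) and then press the enter button fully down and let it come up. Leave the clear tub, the tray and the laptop chassis part where they are.

Things in the scene. Friction and masses are not known exactly. Their poses are not given: they have to be found in the camera images.
- caddy_a: black plastic parts caddy, 0.18 to 0.35 kg, deep kind: open box 72 (x) by 92 (y) by 60 mm high, with a rigid upright handle over its middle, along y, top 139 mm above the underside. Stands upright at the start, yaw within 0.6 rad; may hang either way round. Origin at the centre of the underside, z up. 
- caddy_a_hang (a point): middle of the underside of caddy_a's handle bar, which comes to rest on a hook; axes as the caddy's. The bar is 92 mm long (y), 14 mm thick (x), 34 mm high above this point, to be pinched across x from above; two posts 8 mm wide at y = +-42 mm carry it; the window below it is 76 mm wide, 45 mm high.
- caddy_b: black plastic parts caddy, 0.18 to 0.35 kg, deep kind: open box 72 (x) by 92 (y) by 60 mm high, with a rigid upright handle over its middle, along y, top 139 mm above the underside. Stands upright at the start, yaw within 0.6 rad; may hang either way round. Origin at the centre of the underside, z up. Absent (None) in some starts.
- caddy_b_hang (a point): middle of the underside of caddy_b's handle bar, which comes to rest on a hook; axes as the caddy's. The bar is 92 mm long (y), 14 mm thick (x), 34 mm high above this point, to be pinched across x from above; two posts 8 mm wide at y = +-42 mm carry it; the window below it is 76 mm wide, 45 mm high.
- caddy_c: black plastic parts caddy, 0.18 to 0.35 kg, shallow kind: open box 72 (x) by 92 (y) by 40 mm high, with a rigid upright handle over its middle, along y, top 119 mm above the underside. Stands upright at the start, yaw within 0.6 rad; may hang either way round. Origin at the centre of the underside, z up. Absent (None) in some starts.
- caddy_c_hang (a point): middle of the underside of caddy_c's handle bar, which comes to rest on a hook; axes as the caddy's. The bar is 92 mm long (y), 14 mm thick (x), 34 mm high above this point, to be pinched across x from above; two posts 8 mm wide at y = +-42 mm carry it; the window below it is 76 mm wide, 45 mm high.
- caddy_d: black plastic parts caddy, 0.18 to 0.35 kg, shallow kind: open box 72 (x) by 92 (y) by 40 mm high, with a rigid upright handle over its middle, along y, top 119 mm above the underside. Stands upright at the start, yaw within 0.6 rad; may hang either way round. Origin at the centre of the underside, z up. Absent (None) in some starts.
- caddy_d_hang (a point): middle of the underside of caddy_d's handle bar, which comes to rest on a hook; axes as the caddy's. The bar is 92 mm long (y), 14 mm thick (x), 34 mm high above this point, to be pinched across x from above; two posts 8 mm wide at y = +-42 mm carry it; the window below it is 76 mm wide, 45 mm high.
- hook_0 (a point): hook 0 of the rack (0 to 3 from the rack's +y to -y end, 120 mm apart), pointing to the robot (-x): point on top of its level bar, 185 mm above the table, where a handle rests; axes as the rack's. The bar is 10 mm round, along x, from the rail's face (49 mm behind this point) to 25 mm in front of it; there the end turns up, to 8 mm above the bar's top, and ends 38 mm in front.
- hook_1 (a point): hook 1 of the rack (0 to 3 from the rack's +y to -y end, 120 mm apart), pointing to the robot (-x): point on top of its level bar, 185 mm above the table, where a handle rests; axes as the rack's. The rack is fixed: a white rail along y, 500 mm long, 12 mm thick, top edge 203 mm above the table, on two end posts with feet.
- hook_2 (a point): hook 2 of the rack (0 to 3 from the rack's +y to -y end, 120 mm apart), pointing to the robot (-x): point on top of its level bar, 185 mm above the table, where a handle rests; axes as the rack's. Yaw within 0.1 rad. All hooks are empty at the start and any caddy may go on any hook.
- hook_3 (a point): hook 3 of the rack (0 to 3 from the rack's +y to -y end, 120 mm apart), pointing to the robot (-x): point on top of its level bar, 185 mm above the table, where a handle rests; axes as the rack's. A low tray and a laptop chassis (under 50 mm high) lie under the rack.
- dial (a joint): angle (rad) of the booking terminal's click-stop dial: 0 at the long zero mark, grows clockwise seen from above; one click is 0.5236 (30 degrees). Clicks 0 to 9 are 0 to 4.712, with end stops just beyond. Springs to the nearest click when let go; 0.06 N m takes it over a click. At the start on click 5, 6, 7, 8 or 9, by chance left or right of the work area.
- dial_grip (a point): on the dial's axis, 91 mm above the table, 12 mm below the top of its grip bar (66 mm long, 16 wide, 34 high, on a disc 72 mm across, disc top 69 mm above the table). Turns with the dial: x points along the bar to the pointer end (white stripe), at 0 to the long mark on the terminal's +x side; nine short marks follow clockwise.
- enter (a joint): travel of the enter button in m: 0 up, 0.006 fully down; springs back; about 5 N pushes it fully down
- enter_top (a point): centre of the top of the round white enter button (30 mm across), 90 mm to -x of the dial on the terminal: a fixed grey box 180 (x) by 140 (y) by 60 mm with a black top, yaw within 0.25 rad; axes as the terminal's. A steel power supply box of like size stands on the other side of the table.
- tub: bystander: clear plastic tub 72 mm across, 75 mm high, standing among the caddies
- tray: bystander: blue metal tray 90 by 160 by 45 mm high, lying under the rack
- chassis: bystander: flat black laptop chassis part, 100 by 150 by 12 mm, lying under the rack
There are look-alikes about, which are no part of the job. What is shaped like the caddy_a but yellow is not meant.

How it is judged:
On the way, in this order (a step that is already met when the one before it is completed fails the run):
1. every caddy hangs on a hook ((distance between caddy_a_hang and hook_0 below 0.035 m or distance between caddy_a_hang and hook_1 below 0.035 m or distance between caddy_a_hang and hook_2 below 0.035 m or distance between caddy_a_hang and hook_3 below 0.035 m) and angle between each of caddy_a, caddy_b, caddy_c, caddy_d's own z axis and vertical below 0.5 rad and (distance between caddy_b_hang and hook_0 below 0.035 m or distance between caddy_b_hang and hook_1 below 0.035 m or distance between caddy_b_hang and hook_2 below 0.035 m or distance between caddy_b_hang and hook_3 below 0.035 m) and (distance between caddy_c_hang and hook_0 below 0.035 m or distance between caddy_c_hang and hook_1 below 0.035 m or distance between caddy_c_hang and hook_2 below 0.035 m or distance between caddy_c_hang and hook_3 below 0.035 m) and (distance between caddy_d_hang and hook_0 below 0.035 m or distance between caddy_d_hang and hook_1 below 0.035 m or distance between caddy_d_hang and hook_2 below 0.035 m or distance between caddy_d_hang and hook_3 below 0.035 m)), for 0.2 s.
2. the dial stands at the number of caddies and they all hang (all of step 1 and value of joint dial between 0.916 and 2.225 rad and (height (world z) of any of caddy_b, caddy_c above -1 m or value of joint dial below 1.178 rad) and (height (world z) of any of caddy_b, caddy_d above -1 m or value of joint dial below 1.178 rad) and (height (world z) of any of caddy_c, caddy_d above -1 m or value of joint dial below 1.178 rad) and (height (world z) of caddy_b above -1 m or value of joint dial below 1.702 rad) and (height (world z) of caddy_c above -1 m or value of joint dial below 1.702 rad) and (height (world z) of caddy_d above -1 m or value of joint dial below 1.702 rad) and not ((height (world z) of caddy_b above -1 m or value of joint dial above 51.836 rad) and (height (world z) of caddy_c above -1 m or value of joint dial above 51.836 rad) and value of joint dial below 1.44 rad) and not ((height (world z) of caddy_b above -1 m or value of joint dial above 51.836 rad) and (height (world z) of caddy_d above -1 m or value of joint dial above 51.836 rad) and value of joint dial below 1.44 rad) and not ((height (world z) of caddy_c above -1 m or value of joint dial above 51.836 rad) and (height (world z) of caddy_d above -1 m or value of joint dial above 51.836 rad) and value of joint dial below 1.44 rad) and not ((height (world z) of caddy_b above -1 m or value of joint dial above 51.836 rad) and (height (world z) of caddy_c above -1 m or value of joint dial above 51.836 rad) and (height (world z) of caddy_d above -1 m or value of joint dial above 51.836 rad) and value of joint dial below 1.963 rad) and contact force between the fingers and dial below 0.1 N), for 0.3 s.
3. the enter button is pressed with the dial at the number of caddies (value of joint enter above 0.0045 m and value of joint dial between 0.916 and 2.225 rad and (height (world z) of any of caddy_b, caddy_c above -1 m or value of joint dial below 1.178 rad) and (height (world z) of any of caddy_b, caddy_d above -1 m or value of joint dial below 1.178 rad) and (height (world z) of any of caddy_c, caddy_d above -1 m or value of joint dial below 1.178 rad) and (height (world z) of caddy_b above -1 m or value of joint dial below 1.702 rad) and (height (world z) of caddy_c above -1 m or value of joint dial below 1.702 rad) and (height (world z) of caddy_d above -1 m or value of joint dial below 1.702 rad) and not ((height (world z) of caddy_b above -1 m or value of joint dial above 51.836 rad) and (height (world z) of caddy_c above -1 m or value of joint dial above 51.836 rad) and value of joint dial below 1.44 rad) and not ((height (world z) of caddy_b above -1 m or value of joint dial above 51.836 rad) and (height (world z) of caddy_d above -1 m or value of joint dial above 51.836 rad) and value of joint dial below 1.44 rad) and not ((height (world z) of caddy_c above -1 m or value of joint dial above 51.836 rad) and (height (world z) of caddy_d above -1 m or value of joint dial above 51.836 rad) and value of joint dial below 1.44 rad) and not ((height (world z) of caddy_b above -1 m or value of joint dial above 51.836 rad) and (height (world z) of caddy_c above -1 m or value of joint dial above 51.836 rad) and (height (world z) of caddy_d above -1 m or value of joint dial above 51.836 rad) and value of joint dial below 1.963 rad)), for 0.05 s.
At the end, for the whole second after the job is handed in: every present caddy hangs on a hook at rest (the middle of its bar's underside within 35 mm of a hook's point, tilted less than 0.5 rad, slower than 0.06 m/s), the dial is within a quarter click (0.13 rad) of as many clicks from zero as there are caddies, and the button is up again (all of step 1 and value of joint dial between 0.916 and 2.225 rad and (height (world z) of any of caddy_b, caddy_c above -1 m or value of joint dial below 1.178 rad) and (height (world z) of any of caddy_b, caddy_d above -1 m or value of joint dial below 1.178 rad) and (height (world z) of any of caddy_c, caddy_d above -1 m or value of joint dial below 1.178 rad) and (height (world z) of caddy_b above -1 m or value of joint dial below 1.702 rad) and (height (world z) of caddy_c above -1 m or value of joint dial below 1.702 rad) and (height (world z) of caddy_d above -1 m or value of joint dial below 1.702 rad) and not ((height (world z) of caddy_b above -1 m or value of joint dial above 51.836 rad) and (height (world z) of caddy_c above -1 m or value of joint dial above 51.836 rad) and value of joint dial below 1.44 rad) and not ((height (world z) of caddy_b above -1 m or value of joint dial above 51.836 rad) and (height (world z) of caddy_d above -1 m or value of joint dial above 51.836 rad) and value of joint dial below 1.44 rad) and not ((height (world z) of caddy_c above -1 m or value of joint dial above 51.836 rad) and (height (world z) of caddy_d above -1 m or value of joint dial above 51.836 rad) and value of joint dial below 1.44 rad) and not ((height (world z) of caddy_b above -1 m or value of joint dial above 51.836 rad) and (height (world z) of caddy_c above -1 m or value of joint dial above 51.836 rad) and (height (world z) of caddy_d above -1 m or value of joint dial above 51.836 rad) and value of joint dial below 1.963 rad) and value of joint enter below 0.002 m and linear speed of each of caddy_a, caddy_b, caddy_c, caddy_d below 0.06 m/s); the robot touches nothing.
It fails at once if the tub, tray or chassis part is pushed more than 5 cm from its place (distance of any of tub, tray, chassis from where it was at the start of the episode above 0.05 m).
It fails at once if enter is pressed while the dial stands at no number from 2 to 4 (value of joint enter above 0.0045 m and (value of joint dial below 0.785 rad or value of joint dial above 2.356 rad)).
Of caddy_b, caddy_c, caddy_d only 1 to 3 are there at a start; the rules pass over those that are not, and their reading is None.
At some moment in a run one of caddy_a, caddy_b, caddy_c, caddy_d may be knocked a few centimetres aside while the robot is not near it.
It also fails if it takes over 210 s, if anything falls off the work surface, if the arm or the gripper's body presses on something with over 40 N, if the wrist force passes 120 N, or if a joint passes its speed limit or range.

### The arm

A 6-joint arm with a two-finger parallel gripper is mounted at the origin on the work surface. World frame = base frame: x ahead of the robot, y to its left, z up, the work surface at z = 0. Lengths are in m, angles in rad, forces in N, time in s.
With the tool pointing down it reaches from about 0.275 to 0.825 m from the base axis. Payload 4.9 kg.
Tool frame: the origin (TCP) lies between the finger pads; the fingertips stand 14 mm ahead of it and the grasp point (between the pads) lies 5 mm behind it; z points along the fingers, y is the line along which they close (so a half turn about z gives the same grasp; the last joint's range is limited). The gripper opens to 85 mm and grips with 20 to 120 N. Pads are 22 mm wide; open, the fingers measure 114 mm over their backs; the gripper's body (76 mm by 85 mm) begins 54 mm behind the grasp point. The pads swing forward as they close: fully open they stand 13 mm farther back than shut.
Start: joints at [-1.324, 0.326, -0.193, 1.052, 0, 1.437], TCP at [0.204, -0.511, 0.219] pointing down, gripper open.
Joint ranges: [-2.65, 2.65], [-0.97, 1.79], [-1.3, 1.35], [-1.93, 2.1], [-1.47, 1.37], [-3.14, 3.14]. Speed limits (rad/s): [2.57, 2.57, 3.14, 3.14, 3.14, 3.14].

### API

Orientations are given as a rotation vector (axis times angle).
In Python, from station import state, cams, workorder gives the robot as it stands.
- The arm moves only by the tool step_arm, never from a script. Its argument "motion" is a list of rows, each an object with "travel": the shift along the tool's x, y, z scaled (see below), a list of three; "rotation": the turn, a rotation vector about the tool's x, y, z scaled (see below), a list of three; "hand": the gripper command: -1 is shut, 1 is fully open, values between are in proportion. A call has 1 to 20 rows; each row shifts and turns the commanded pose from where the row before left it, along the tool's axes as they then stand; what a row does not reach is not made up. The controller multiplies each number of a shift by 60 cm and each number of a turn by 360 degrees. A row lasts 1/12 s, in which the tool goes at most 41.7 mm and 7.16 degrees, less where a joint would pass 70% of its speed; a pose out of reach is approached as far as the arm can. A call with a number of a shift or a turn outside -1 to 1 is refused whole. A call with a gripper value outside its range is refused whole. The fingers move at their own pace and stop on an object; the grip force is fixed at half the most. Time passes only in rows, so rows that do not move let the fingers close. It gives the time, the measured TCP pose, the force, the opening and the grip force at its end, in the units of the state.
- state(): the state, without advancing time (a new reading comes with each control period).
- cams.read_camera(name): name is "side" or "top"; returns a dict with "image" (384x512x3 uint8, red, green, blue), "z_map" (384x512 float32, m along the optical axis (not along the pixel's ray), 0 where there is no reading), "vfov" (degrees; the focal length in pixels is half the picture's height over the tangent of half this angle, whatever the lens; pixels are square), "cx", "cy" (the principal point, pixels), "extrinsics" (4x4, takes a point from world to camera coordinates). Camera axes: x right, y up, looking along -z (the intrinsics and any distortion apply to the point x, -y, -z); pixel columns grow to the right and rows downward; lengths in m; the calibration is good to about 2 mm. A picture is of the moment at which its call begins.
- workorder.close_job(): hands the job in; it is judged then, once.
The state is a dict: "time_s": time; "joint_positions": joint angles; "dq": joint speeds; "tau": joint torques, N m; "tcp_pos": TCP position; "ee_rot": TCP orientation; "contact_force": force on the tool from outside, world axes, zero at the start; "wrist_torque": the same for the moment, N m; "opening": finger opening in m; "grasp_force": force on a finger pad.
Only numpy, scipy, OpenCV 4.12 (cv2) and the standard library are available. Lean on these libraries where they do the work, as an engineer would, in place of code of your own. Each camera call takes 0.05 s, during which the arm holds its last target. There are 200 camera calls.

## Working session

There is one attempt and no reset: what is moved stays moved. The work goes in short steps, Python scripts to look and compute and a tool call to move; the robot and the scene stay as the last step left them, time stands still between calls to the robot, and variables do not carry over. Pictures are saved under pics/ and viewed, at most 14 in all, crops included, and the job is handed in when it is done.

Besides the shell and the picture viewer there is one more tool, called after "Call:" in YAML: its name, and indented under it one key for each argument. step_arm: Moves the arm, as the interface text tells. Shifts and turns lie within -1 to 1; 1 stands for 60 cm of shift or 360 degrees of turn. Its arguments: {"type":"object","properties":{"motion":{"type":"array"}},"required":["motion"]}

```bash
mkdir -p pics; ls
cat > h.py <<'E'
import numpy as np, cv2
from station import state, cams, workorder
from scipy.spatial.transform import Rotation as R
def cam(n):
    d=cams.read_camera(n); im=d['image']; z=d['z_map']; h,w=z.shape
    f=h/2/np.tan(np.radians(d['vfov'])/2)
    u,v=np.meshgrid(np.arange(w),np.arange(h))
    P=np.stack([(u-d['cx'])*z/f,-(v-d['cy'])*z/f,-z],-1)
    T=np.linalg.inv(d['extrinsics']); W=P@T[:3,:3].T+T[:3,3]
    W[z==0]=np.nan
    return im,W,d
def save(n,im,s=1.5):
    cv2.imwrite('pics/'+n,cv2.resize(im[:,:,::-1],None,fx=s,fy=s))
E
python3 - <<'E'
from h import *
s=state(); print(s)
for n in ('top','side'):
    im,W,d=cam(n); save(n+'0.png',im); np.savez(n+'0.npz',im=im,W=W)
    print({k:v for k,v in d.items() if k not in('image','z_map')})
E
```

```text
pics
{'time_s': 0.0, 'joint_positions': array([-1.32423712e+00,  3.26938516e-01, -1.93592460e-01,  1.05198836e+00,
        1.62398448e-05,  1.43659169e+00]), 'dq': array([-0.0022986 ,  0.00036609,  0.00010694,  0.00111462, -0.00075779,
       -0.00034372]), 'tau': array([-2.39918598e-03, -4.43393040e+01,  2.62445122e+01,  1.54541060e-02,
       -1.68357128e-04, -8.57262165e-06]), 'tcp_pos': array([ 0.20426137, -0.51001614,  0.21840151]), 'ee_rot': array([-3.08314036e+00, -5.94170196e-01,  1.26425426e-04]), 'contact_force': array([-0.16068554, -0.62136215, -0.49834033]), 'wrist_torque': array([-0.02202914,  0.01630332,  0.04404096]), 'grasp_force': 0.0, 'opening': 0.08530977579076687}
{'vfov': 47.5708060670621, 'cx': 247.97635958719496, 'cy': 194.00331024650848, 'extrinsics': array([[ 2.72792812e-02, -9.99620951e-01,  3.71409739e-03,
        -9.86099395e-03],
       [ 9.93172198e-01,  2.75245016e-02,  1.13363955e-01,
        -4.51666247e-01],
       [-1.13423213e-01,  5.96251065e-04,  9.93546586e-01,
        -1.50491052e+00],
       [ 0.00000000e+00,  0.00000000e+00,  0.00000000e+00,
         1.00000000e+00]])}
{'vfov': 47.39650949303199, 'cx': 249.72893309572, 'cy': 192.5295370560196, 'extrinsics': array([[-0.9145954 , -0.40414381, -0.01352915,  0.43680555],
       [ 0.20944321, -0.5020685 ,  0.83908329, -0.2123601 ],
       [-0.34590287,  0.76458813,  0.54383472, -1.08111901],
       [ 0.        ,  0.        ,  0.        ,  1.        ]])}
```

View pics/top0.png

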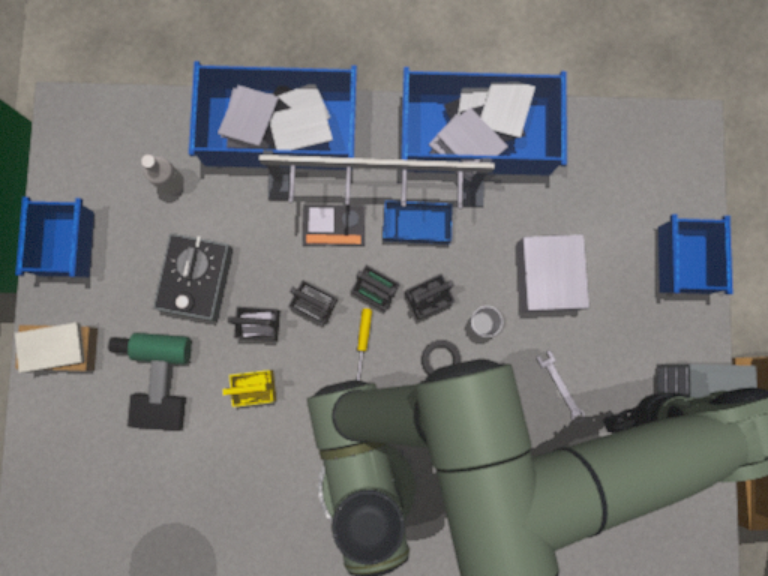

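View pics/side0.png

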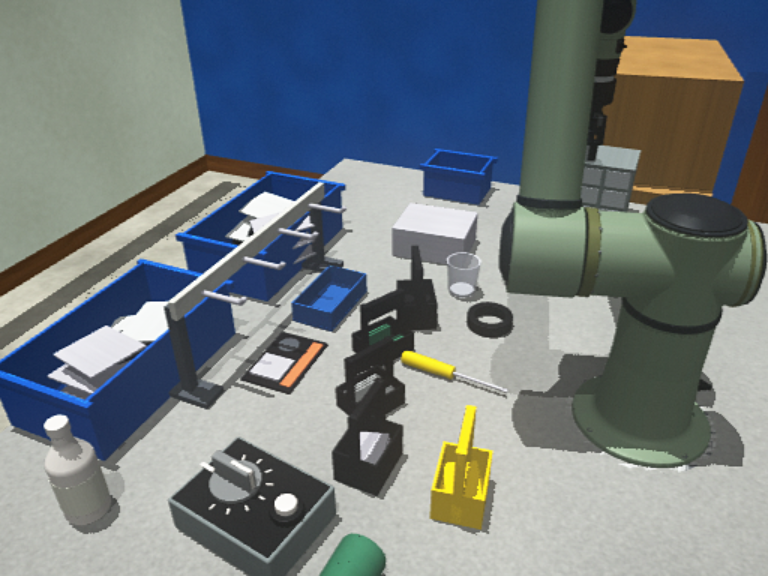

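The top view shows four black caddies at (257,322), (313,302), (375,287) and (430,297) in the 1.5x picture. The yellow look-alike is at (250,387), the rack is at (375,160), the dial is at (193,262) and enter is at (182,301). Next I'll measure them.

```bash
cat >> h.py <<'E'
def pca(p):
    c,(l,w),a=cv2.minAreaRect((p[:,:2]*1000).astype(np.float32))
    if l<w: l,w,a=w,l,a+90
    return np.array(c)/1000,l,w,(a+90)%180-90   # long axis angle deg from +x
def caddies(W,im,zmin=.09,zmax=.16,box=(.33,.62,-.25,.42)):
    m=(W[...,2]>zmin)&(W[...,2]<zmax)&(W[...,0]>box[0])&(W[...,0]<box[1])&(W[...,1]>box[2])&(W[...,1]<box[3])
    n,l,st,_=cv2.connectedComponentsWithStats(m.astype(np.uint8))
    for i in range(1,n):
        if st[i,4]<12: continue
        k=l==i; p=W[k]; zt=np.percentile(p[:,2],90); q=p[p[:,2]>zt-.012]
        c,L,w,a=pca(q); print('px',np.round(st[i,:2]*1.5),'n',len(q),'c',c.round(4),'L %.0f w %.0f ang %.1f ztop %.4f'%(L,w,a,zt),'rgb',im[k].mean(0).round())
E
python3 - <<'E'
from h import *
D=np.load('top0.npz'); im,W=D['im'],D['W']
caddies(W,im)
def reg(u0,v0,u1,v1,z0,z1):
    p=W[int(v0/1.5):int(v1/1.5),int(u0/1.5):int(u1/1.5)].reshape(-1,3)
    return p[(p[:,2]>z0)&(p[:,2]<z1)]
print('rail',pca(reg(250,145,505,180,.192,.215)), np.median(reg(250,145,505,180,.192,.215)[:,2]))
for u in (292,348,404,461):
    p=reg(u-9,172,u+9,215,.16,.2); print('hook',len(p),pca(p),p[:,2].max(), p[:,:2].min(0),p[:,:2].max(0))
p=reg(170,235,215,290,.092,.115); print('dial',len(p),pca(p),np.median(p[:,2]))
p=reg(150,230,240,325,.052,.064); print('term',len(p),pca(p),np.median(p[:,2]))
p=reg(170,290,195,315,.062,.08); print('enter',len(p),pca(p),np.median(p[:,2]))
p=reg(460,300,510,345,.03,.08); print('tub',len(p),p.mean(0))
E
```

```text
px [186. 248.] n 68 c [0.4977 0.4137] L 64 w 14 ang -3.0 ztop 0.1067 rgb [127. 125. 126.]
px [356. 272.] n 121 c [ 0.459  -0.0016] L 91 w 15 ang 62.1 ztop 0.1219 rgb [70. 67. 68.]
px [411. 280.] n 123 c [ 0.4409 -0.1288] L 91 w 14 ang -63.3 ztop 0.1428 rgb [68. 65. 67.]
px [290. 286.] n 120 c [0.4202 0.1425] L 91 w 14 ang 64.0 ztop 0.1218 rgb [74. 71. 72.]
px [226. 316.] n 127 c [0.3665 0.2696] L 93 w 14 ang 88.0 ztop 0.1417 rgb [74. 71. 73.]
rail (array([0.70772522, 0.00385126]), 496.5681457519531, 16.037506103515625, 89.57315826416016) 0.20217004879756517
hook 69 (array([0.65288232, 0.18260419]), 71.66521453857422, 9.785831451416016, -0.937530517578125) 0.1976788331502186 [0.6170992  0.17772021] [0.68879014 0.18773181]
hook 71 (array([0.65393005, 0.06316456]), 74.26567077636719, 9.921640396118164, -0.5793685913085938) 0.19409081779305404 [0.61677991 0.0578285 ] [0.69101075 0.0684518 ]
hook 77 (array([ 0.65453766, -0.05713268]), 80.47000885009766, 10.136174201965332, 0.08070894330739975) 0.1971913785739925 [ 0.61430127 -0.06218762] [ 0.69477832 -0.05204562]
hook 89 (array([ 0.6590907 , -0.18536086]), 89.44143676757812, 35.32139587402344, 7.073297023773193) 0.19512868892914326 [ 0.61291314 -0.19784727] [ 0.70201308 -0.16232767]
dial 102 (array([0.4975975 , 0.41802121]), 65.54105377197266, 18.09065818786621, -7.841514587402344) 0.1018385574760986
term 1437 (array([0.46693353, 0.39408972]), 197.43844604492188, 183.28146362304688, 80.30595397949219) 0.05948423866434882
enter 151 (array([0.4114198 , 0.43547928]), 56.08510971069336, 55.466705322265625, 2.9502720832824707) 0.06970153011027125
tub 164 [ 0.38625112 -0.26309167  0.06256118]
```

Run:
```python
from h import *
D=np.load('top0.npz'); im=D['im'];cv2.imwrite('pics/crop1.png',cv2.resize(im[150:220,95:325,::-1],None,fx=3.4,fy=3.4,interpolation=cv2.INTER_CUBIC))
```

```text
(no output)
```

View pics/crop1.png

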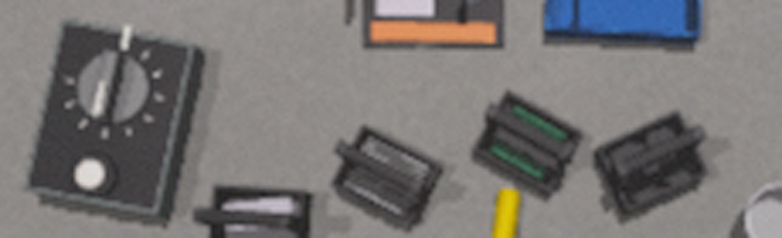

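The crop shows the dial's white stripe pointing toward the enter button (crop (100,95)), opposite the long mark at (128,38). That puts the dial at about click 6. With four caddies, it has to go to click 4.

```bash
cat >> h.py <<'E'
def go(x,y,z,psi=None,step=.036,pose=None):
    """rotation first, then shift in the turned frame; returns end pose"""
    s=state(); 
    if pose is None:
        M=R.from_rotvec(s['ee_rot']).as_matrix(); p=s['tcp_pos']; c=np.degrees(np.arctan2(M[1,0],M[0,0])); print('now',p.round(4),'psi %.1f tilt %.2f'%(c,np.degrees(np.arccos(-M[2,2]))),'t %.1f'%s['time_s'])
    else: p,c=np.array(pose[:3]),pose[3]
    if psi is None: psi=c
    d=(psi-c+180)%360-180; n=int(np.ceil(abs(d)/7)) 
    if n: print(' ROT z %d rows x %.4f'%(n,-d/n/360))
    a=np.radians(psi); X=np.array([np.cos(a),np.sin(a),0]); Y=np.array([np.sin(a),-np.cos(a),0])
    v=np.array([x,y,z])-p; u=np.array([v@X,v@Y,-v[2]])/.6; m=max(1,int(np.ceil(np.linalg.norm(v)/step)))
    print(' MOVE %d rows x'%m,(u/m).round(4)); return (x,y,z,c+d)
E
python3 - <<'E'
from h import *
e=go(.441,-.1288,.25,116.7)
e=go(.441,-.1288,.128,116.7,pose=e,step=.03)
E
```

```text
now [ 0.2043 -0.5101  0.2185] psi 21.8 tilt 0.09 t 0.1
 ROT z 14 rows x -0.0188
 MOVE 13 rows x [ 0.03    0.0491 -0.004 ]
 MOVE 5 rows x [0.     0.     0.0407]
```

Call:
step_arm:
  motion:
    - {"travel": [0, 0, -0.02], "rotation": [0, 0, -0.0188], "hand": 0.4}
    - {"travel": [0, 0, -0.02], "rotation": [0, 0, -0.0188], "hand": 0.4}
    - {"travel": [0, 0, -0.01], "rotation": [0, 0, -0.0188], "hand": 0.4}
    - {"travel": [0, 0, 0], "rotation": [0, 0, -0.0188], "hand": 0.4}
    - {"travel": [0, 0, 0], "rotation": [0, 0, -0.0188], "hand": 0.4}
    - {"travel": [0, 0, 0], "rotation": [0, 0, -0.0188], "hand": 0.4}
    - {"travel": [0, 0, 0], "rotation": [0, 0, -0.0188], "hand": 0.4}
    - {"travel": [0, 0, 0], "rotation": [0, 0, -0.0188], "hand": 0.4}
    - {"travel": [0, 0, 0], "rotation": [0, 0, -0.0188], "hand": 0.4}
    - {"travel": [0, 0, 0], "rotation": [0, 0, -0.0188], "hand": 0.4}
    - {"travel": [0, 0, 0], "rotation": [0, 0, -0.0188], "hand": 0.4}
    - {"travel": [0, 0, 0], "rotation": [0, 0, -0.0188], "hand": 0.4}
    - {"travel": [0, 0, 0], "rotation": [0, 0, -0.0188], "hand": 0.4}
    - {"travel": [0, 0, 0], "rotation": [0, 0, -0.0188], "hand": 0.4}

```text
time_s: 1.27
tcp_pos: [0.2043, -0.5102, 0.2487]
ee_rot: [-1.643, -2.677, -0.001]
contact_force: [-0.3, 0.3, -0.3]
opening: 0.0597
grasp_force: 0.0
```

Call:
step_arm:
  motion:
    - {"travel": [0.03, 0.0491, 0], "rotation": [0, 0, 0], "hand": 0.4}
    - {"travel": [0.03, 0.0491, 0], "rotation": [0, 0, 0], "hand": 0.4}
    - {"travel": [0.03, 0.0491, 0], "rotation": [0, 0, 0], "hand": 0.4}
    - {"travel": [0.03, 0.0491, 0], "rotation": [0, 0, 0], "hand": 0.4}
    - {"travel": [0.03, 0.0491, 0], "rotation": [0, 0, 0], "hand": 0.4}
    - {"travel": [0.03, 0.0491, 0], "rotation": [0, 0, 0], "hand": 0.4}
    - {"travel": [0.03, 0.0491, 0], "rotation": [0, 0, 0], "hand": 0.4}
    - {"travel": [0.03, 0.0491, 0], "rotation": [0, 0, 0], "hand": 0.4}
    - {"travel": [0.03, 0.0491, 0], "rotation": [0, 0, 0], "hand": 0.4}
    - {"travel": [0.03, 0.0491, 0], "rotation": [0, 0, 0], "hand": 0.4}
    - {"travel": [0.03, 0.0491, 0], "rotation": [0, 0, 0], "hand": 0.4}
    - {"travel": [0.03, 0.0491, 0], "rotation": [0, 0, 0], "hand": 0.4}
    - {"travel": [0.03, 0.0491, 0], "rotation": [0, 0, 0], "hand": 0.4}
    - {"travel": [0, 0, 0], "rotation": [0, 0, 0], "hand": 0.4}
    - {"travel": [0, 0, 0], "rotation": [0, 0, 0], "hand": 0.4}

```text
time_s: 2.52
tcp_pos: [0.4425, -0.1285, 0.2488]
ee_rot: [-1.646, -2.675, 0.001]
contact_force: [-0.7, 0.5, -0.0]
opening: 0.0601
grasp_force: 0.0
```

Run:
```python
from h import *
for n in('top','side'):
    im,W,d=cam(n); print(n); caddies(W,im,zmax=.15)
e=go(.441,-.1288,.128,116.7,step=.03)
```

```text
top
px [186. 248.] n 73 c [0.4975 0.4136] L 64 w 13 ang -4.5 ztop 0.1047 rgb [121. 119. 119.]
px [356. 272.] n 121 c [ 0.459  -0.0017] L 90 w 15 ang 62.3 ztop 0.1221 rgb [67. 65. 65.]
px [290. 286.] n 119 c [0.4201 0.1425] L 92 w 13 ang 63.8 ztop 0.1223 rgb [71. 68. 69.]
px [226. 316.] n 127 c [0.3664 0.2691] L 92 w 14 ang 87.8 ztop 0.1419 rgb [71. 69. 70.]
side
px [411. 246.] n 102 c [ 0.4433 -0.1242] L 96 w 14 ang -62.8 ztop 0.1397 rgb [55. 56. 57.]
px [360. 288.] n 199 c [4.618e-01 2.000e-04] L 94 w 18 ang 60.9 ztop 0.1191 rgb [51. 51. 52.]
px [344. 336.] n 249 c [0.4229 0.144 ] L 94 w 17 ang 63.7 ztop 0.1192 rgb [52. 50. 49.]
px [346. 378.] n 291 c [0.3692 0.27  ] L 96 w 15 ang 87.9 ztop 0.1394 rgb [56. 55. 53.]
px [212. 450.] n 97 c [0.5004 0.4157] L 64 w 12 ang -5.6 ztop 0.1041 rgb [188. 191. 190.]
now [ 0.4418 -0.1303  0.2489] psi 116.6 tilt 0.05 t 2.6
 ROT z 1 rows x -0.0004
 MOVE 5 rows x [ 0.0006 -0.      0.0403]
```

Call:
step_arm:
  motion:
    - {"travel": [0.003, 0, 0.04], "rotation": [0, 0, 0], "hand": 0.4}
    - {"travel": [0, 0, 0.04], "rotation": [0, 0, 0], "hand": 0.4}
    - {"travel": [0, 0, 0.04], "rotation": [0, 0, 0], "hand": 0.4}
    - {"travel": [0, 0, 0.04], "rotation": [0, 0, 0], "hand": 0.4}
    - {"travel": [0, 0, 0.02], "rotation": [0, 0, 0], "hand": 0.4}
    - {"travel": [0, 0, 0.02], "rotation": [0, 0, 0], "hand": 0.4}
    - {"travel": [0, 0, 0], "rotation": [0, 0, 0], "hand": 0.4}
    - {"travel": [0, 0, 0], "rotation": [0, 0, 0], "hand": -1}
    - {"travel": [0, 0, 0], "rotation": [0, 0, 0], "hand": -1}
    - {"travel": [0, 0, 0], "rotation": [0, 0, 0], "hand": -1}
    - {"travel": [0, 0, 0], "rotation": [0, 0, 0], "hand": -1}
    - {"travel": [0, 0, 0], "rotation": [0, 0, 0], "hand": -1}
    - {"travel": [0, 0, 0], "rotation": [0, 0, 0], "hand": -1}
    - {"travel": [0, 0, 0], "rotation": [0, 0, 0], "hand": -1}
    - {"travel": [0, 0, 0], "rotation": [0, 0, 0], "hand": -1}

```text
time_s: 3.87
tcp_pos: [0.4416, -0.1284, 0.1293]
ee_rot: [1.651, 2.672, 0.0]
contact_force: [-0.4, -0.9, 0.0]
opening: 0.0001
grasp_force: 0.0
```

Run:
```python
from h import *
s=state(); print(s['opening'],s['grasp_force'],s['contact_force'])
x,y,z=s['tcp_pos']; off=z-.105   # tcp above bar underside
e=go(x,y,z+.15); 
e=go(.57,-.177,z+.15,89.6,pose=(*e[:3],116.6))
e=go(.570,-.177,.205+off,pose=e); e=go(.655,-.177,.205+off,pose=e); e=go(.655,-.177,.1835+off,pose=e)
```

```text
9.036966214023098e-05 0.0 [-0.39297569 -0.87205558  0.04833427]
now [ 0.4416 -0.1284  0.1293] psi 116.6 tilt 0.01 t 3.9
 MOVE 5 rows x [ 0.    0.   -0.05]
 ROT z 4 rows x 0.0187
 MOVE 4 rows x [-0.0199  0.0537 -0.    ]
 MOVE 2 rows x [0.     0.     0.0417]
 MOVE 3 rows x [ 0.0003  0.0472 -0.    ]
 MOVE 1 rows x [0.     0.     0.0358]
```

Run:
```python
from h import *
for n in('top','side'):
    im,W,d=cam(n); print(n); caddies(W,im,zmax=.15); save(n+'1.png',im[130:290,180:400] if n=='side' else im[130:260,130:350],3)
```

```text
top
px [184. 248.] n 73 c [0.4982 0.4129] L 65 w 14 ang -0.1 ztop 0.1060 rgb [121. 119. 119.]
px [356. 272.] n 121 c [ 0.4587 -0.0015] L 90 w 15 ang 61.4 ztop 0.1225 rgb [67. 64. 65.]
px [290. 286.] n 122 c [0.4201 0.1427] L 92 w 14 ang 63.6 ztop 0.1225 rgb [70. 67. 68.]
px [226. 316.] n 127 c [0.3665 0.269 ] L 92 w 14 ang 87.6 ztop 0.1419 rgb [71. 69. 70.]
side
px [411. 255.] n 72 c [ 0.4354 -0.1089] L 58 w 14 ang -60.8 ztop 0.1393 rgb [53. 54. 54.]
px [360. 288.] n 197 c [4.619e-01 2.000e-04] L 93 w 17 ang 61.1 ztop 0.1191 rgb [50. 51. 51.]
px [344. 336.] n 251 c [0.4218 0.1431] L 95 w 17 ang 63.3 ztop 0.1191 rgb [53. 52. 50.]
px [346. 378.] n 286 c [0.3691 0.2697] L 94 w 15 ang 88.3 ztop 0.1395 rgb [57. 56. 54.]
px [212. 450.] n 93 c [0.501  0.4146] L 65 w 12 ang -2.5 ztop 0.1042 rgb [186. 189. 188.]
```

View pics/side1.png

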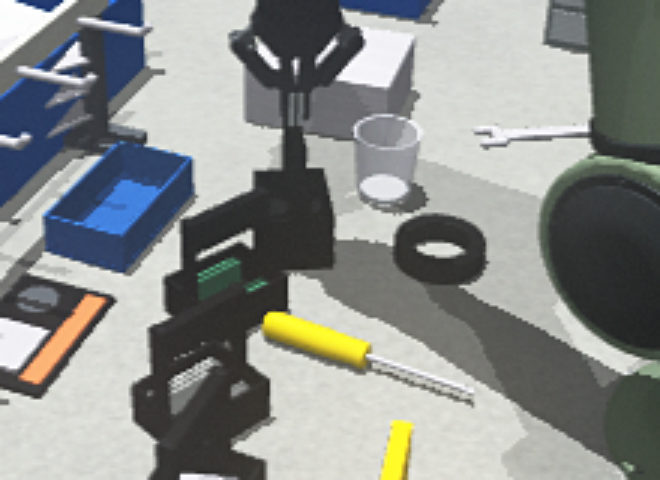

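The side crop shows the fingers at (295,100), right at the caddy's bar, whose near end is at (295,140). The reading says fully shut, so I'll check the finger geometry in the depth map.

Run:
```python
from h import *
im,W,d=cam('side'); np.savez('s1.npz',im=im,W=W)
cv2.imwrite('pics/z.png',cv2.resize(im[148:215,245:315,::-1],None,fx=9,fy=9,interpolation=cv2.INTER_NEAREST))
for r in range(152,200,2): print(r,[ '%d/%d/%d'%tuple((W[r,c]*1000)) if W[r,c,0]<.55 else '-' for c in range(272,286,2)], im[r,272:286:2,0])
```

```text
152 ['546/-345/74', '449/-107/209', '444/-111/208', '528/-357/72', '435/-117/207', '429/-117/209', '423/-117/209'] [244  48  46 254  42  50  47]
154 ['460/-121/194', '450/-111/201', '446/-115/199', '522/-340/74', '434/-116/201', '429/-118/202', '428/-133/194'] [ 46  48  47 181  48  50  49]
156 ['457/-115/191', '450/-111/195', '445/-114/194', '521/-338/67', '435/-120/193', '430/-121/194', '427/-130/190'] [52 50 49 92 50 49 52]
158 ['455/-111/187', '449/-109/189', '444/-111/190', '445/-132/179', '434/-117/188', '430/-122/187', '426/-127/185'] [47 53 53 57 52 49 49]
160 ['542/-337/48', '449/-110/182', '445/-114/182', '442/-124/177', '434/-118/182', '429/-121/181', '500/-341/55'] [121  51  48  50  58  49 108]
162 ['544/-342/37', '451/-116/173', '445/-114/175', '440/-118/174', '433/-116/176', '431/-126/172', '499/-340/48'] [116  50  86  71 113  45 114]
164 ['543/-341/30', '451/-115/167', '446/-117/167', '439/-116/169', '434/-118/169', '431/-127/165', '500/-341/39'] [122  52  87  65 112  45 105]
166 ['541/-335/26', '452/-117/159', '445/-117/161', '440/-120/160', '434/-118/162', '431/-128/1
[... 1544 characters left out ...]
/54', '440/-178/52'] [45 46 47 48 47 46 45]
190 ['472/-157/49', '465/-156/52', '461/-163/49', '426/-85/103', '421/-89/103', '445/-174/46', '440/-177/46'] [46 48 47 46 48 47 45]
192 ['473/-161/40', '466/-161/41', '460/-162/42', '426/-87/95', '421/-89/96', '444/-173/40', '440/-177/38'] [49 46 47 48 48 49 49]
194 ['472/-159/34', '466/-160/35', '461/-164/34', '426/-85/90', '421/-89/89', '445/-176/30', '439/-177/31'] [43 46 47 46 47 47 49]
196 ['471/-157/28', '467/-162/26', '461/-165/25', '425/-84/84', '422/-93/79', '442/-166/30', '436/-167/31'] [54 47 47 46 49 46 50]
198 ['464/-139/33', '460/-145/30', '459/-160/22', '426/-86/76', '421/-90/74', '437/-153/32', '430/-152/34'] [55 56 47 49 48 49 53]
```

View pics/z.png

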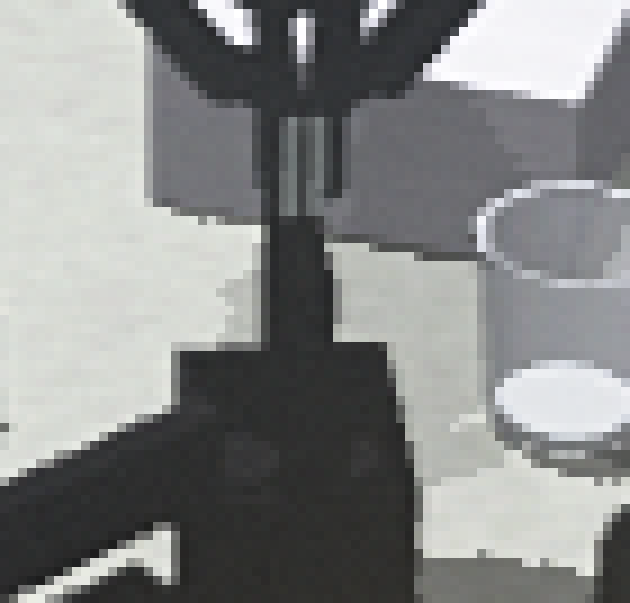

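The depth map puts the shut fingertips at z≈0.147 while the reported TCP z is 0.129. The real tips therefore sit about 30 mm higher than the nominal figure, and the fingers closed just above the bar. I'll open, go 30 mm lower and grip again.

Call:
step_arm:
  motion:
    - {"travel": [0, 0, -0.01], "rotation": [0, 0, 0], "hand": 0.2}
    - {"travel": [0, 0, 0], "rotation": [0, 0, 0], "hand": 0.2}
    - {"travel": [0, 0, 0], "rotation": [0, 0, 0], "hand": 0.2}
    - {"travel": [0, 0, 0], "rotation": [0, 0, 0], "hand": 0.2}
    - {"travel": [0, 0, 0], "rotation": [0, 0, 0], "hand": 0.2}
    - {"travel": [0, 0, 0], "rotation": [0, 0, 0], "hand": 0.2}
    - {"travel": [0, 0, 0.02], "rotation": [0, 0, 0], "hand": 0.2}
    - {"travel": [0, 0, 0.02], "rotation": [0, 0, 0], "hand": 0.2}
    - {"travel": [0, 0, 0.02], "rotation": [0, 0, 0], "hand": 0.2}
    - {"travel": [0, 0, 0], "rotation": [0, 0, 0], "hand": 0.2}
    - {"travel": [0, 0, 0], "rotation": [0, 0, 0], "hand": -1}
    - {"travel": [0, 0, 0], "rotation": [0, 0, 0], "hand": -1}
    - {"travel": [0, 0, 0], "rotation": [0, 0, 0], "hand": -1}
    - {"travel": [0, 0, 0], "rotation": [0, 0, 0], "hand": -1}
    - {"travel": [0, 0, 0], "rotation": [0, 0, 0], "hand": -1}
    - {"travel": [0, 0, 0], "rotation": [0, 0, 0], "hand": -1}
    - {"travel": [0, 0, 0], "rotation": [0, 0, 0], "hand": -1}

```text
time_s: 5.43
tcp_pos: [0.4419, -0.1289, 0.1]
ee_rot: [1.651, 2.671, -0.001]
contact_force: [-2.3, -1.1, 5.5]
opening: 0.0132
grasp_force: 59.7
```

Run:
```python
from h import *
im,W,d=cam('side')
print([ '%d/%d/%d'%tuple((W[r,278]*1000)) for r in range(160,182,2)])
s=state(); print(s['opening'],s['grasp_force'],s['contact_force'])
x,y,z=s['tcp_pos']; off=z-.105   # tcp above bar underside
e=go(x,y,z+.15); 
e=go(.57,-.177,z+.15,89.6,pose=(*e[:3],116.6))
e=go(.570,-.177,.205+off,pose=e); e=go(.655,-.177,.205+off,pose=e); e=go(.655,-.177,.1835+off,pose=e)
```

```text
Traceback (most recent call last):
ValueError: cannot convert float NaN to integer
```

Run:
```python
from h import *
s=state()
x,y,z=s['tcp_pos']; off=z-.105   # tcp above bar underside
e=go(x,y,z+.17); 
e=go(.57,-.177,z+.17,89.6,pose=(*e[:3],116.6))
e=go(.570,-.177,.206+off,pose=e); e=go(.655,-.177,.206+off,pose=e); e=go(.655,-.177,.1835+off,pose=e)
```

```text
now [ 0.4419 -0.1289  0.1   ] psi 116.6 tilt 0.09 t 5.5
 MOVE 5 rows x [ 0.      0.     -0.0567]
 ROT z 4 rows x 0.0187
 MOVE 4 rows x [-0.0197  0.0535 -0.    ]
 MOVE 2 rows x [0.     0.     0.0575]
 MOVE 3 rows x [ 0.0003  0.0472 -0.    ]
 MOVE 1 rows x [0.     0.     0.0375]
```

Call:
step_arm:
  motion:
    - {"travel": [0, 0, -0.02], "rotation": [0, 0, 0], "hand": -1}
    - {"travel": [0, 0, -0.03], "rotation": [0, 0, 0], "hand": -1}
    - {"travel": [0, 0, -0.04], "rotation": [0, 0, 0], "hand": -1}
    - {"travel": [0, 0, -0.05], "rotation": [0, 0, 0], "hand": -1}
    - {"travel": [0, 0, -0.05], "rotation": [0, 0, 0], "hand": -1}
    - {"travel": [0, 0, -0.05], "rotation": [0, 0, 0], "hand": -1}
    - {"travel": [0, 0, -0.04], "rotation": [0, 0, 0], "hand": -1}
    - {"travel": [0, 0, 0], "rotation": [0, 0, 0.015], "hand": -1}
    - {"travel": [0, 0, 0], "rotation": [0, 0, 0.015], "hand": -1}
    - {"travel": [0, 0, 0], "rotation": [0, 0, 0.015], "hand": -1}
    - {"travel": [0, 0, 0], "rotation": [0, 0, 0.015], "hand": -1}
    - {"travel": [0, 0, 0], "rotation": [0, 0, 0.015], "hand": -1}
    - {"travel": [0, 0, 0], "rotation": [0, 0, 0], "hand": -1}
    - {"travel": [0, 0, 0], "rotation": [0, 0, 0], "hand": -1}

```text
time_s: 6.65
tcp_pos: [0.4412, -0.1281, 0.2668]
ee_rot: [-2.226, -2.215, 0.0]
contact_force: [-0.7, -0.0, -3.0]
opening: 0.0127
grasp_force: 58.8
```

Run:
```python
from h import *
im,W,d=cam('side'); save('side2.png',im[100:300,130:400],2.5)
off=-.005
e=go(.56,-.177,.27,89.6)
e=go(.56,-.177,.206+off,pose=e); e=go(.655,-.177,.206+off,pose=e); e=go(.655,-.177,.1835+off,pose=e)
```

```text
now [ 0.4413 -0.1282  0.2668] psi 89.7 tilt 0.04 t 6.7
 ROT z 1 rows x 0.0003
 MOVE 4 rows x [-0.02    0.0496 -0.0013]
 MOVE 2 rows x [0.     0.     0.0575]
 MOVE 3 rows x [ 0.0004  0.0528 -0.    ]
 MOVE 1 rows x [0.     0.     0.0375]
```

View pics/side2.png

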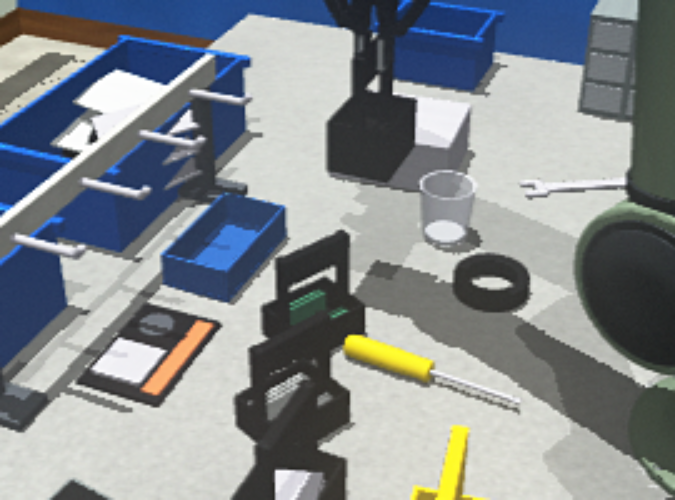

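The caddy is held upright at (370,140) in the crop. Next it goes to hook 3.

Call:
step_arm:
  motion:
    - {"travel": [-0.02, 0.0496, 0], "rotation": [0, 0, 0], "hand": -1}
    - {"travel": [-0.02, 0.0496, 0], "rotation": [0, 0, 0], "hand": -1}
    - {"travel": [-0.02, 0.0496, 0], "rotation": [0, 0, 0], "hand": -1}
    - {"travel": [-0.02, 0.0496, 0], "rotation": [0, 0, 0], "hand": -1}
    - {"travel": [0, 0, 0.05], "rotation": [0, 0, 0], "hand": -1}
    - {"travel": [0, 0, 0.04], "rotation": [0, 0, 0], "hand": -1}
    - {"travel": [0, 0, 0.02], "rotation": [0, 0, 0], "hand": -1}
    - {"travel": [0, 0, 0], "rotation": [0, 0, 0], "hand": -1}
    - {"travel": [0, 0, 0], "rotation": [0, 0, 0], "hand": -1}

```text
time_s: 7.45
tcp_pos: [0.5596, -0.177, 0.2004]
ee_rot: [-2.227, -2.213, 0.001]
contact_force: [0.6, 0.7, -2.2]
opening: 0.013
grasp_force: 59.7
```

Run:
```python
from h import *
im,W,d=cam('side'); caddies(W,im,zmin=.19,zmax=.27,box=(.5,.62,-.3,-.1))
off=-.005
e=go(.655,-.177,.206+off,89.6); e=go(.655,-.177,.1835+off,pose=e)
```

```text
px [346. 170.] n 131 c [ 0.564  -0.1742] L 86 w 29 ang 0.2 ztop 0.2658 rgb [48. 51. 55.]
now [ 0.5604 -0.1774  0.2017] psi 89.6 tilt 0.02 t 7.5
 ROT z 1 rows x 0.0000
 MOVE 3 rows x [0.0006 0.0525 0.0004]
 MOVE 1 rows x [0.     0.     0.0375]
```

Call:
step_arm:
  motion:
    - {"travel": [0, 0.04, 0], "rotation": [0, 0, 0], "hand": -1}
    - {"travel": [0, 0.04, 0], "rotation": [0, 0, 0], "hand": -1}
    - {"travel": [0, 0.04, 0], "rotation": [0, 0, 0], "hand": -1}
    - {"travel": [0, 0.037, 0], "rotation": [0, 0, 0], "hand": -1}
    - {"travel": [0, 0, 0], "rotation": [0, 0, 0], "hand": -1}
    - {"travel": [0, 0, 0.015], "rotation": [0, 0, 0], "hand": -1}
    - {"travel": [0, 0, 0.012], "rotation": [0, 0, 0], "hand": -1}
    - {"travel": [0, 0, 0.006], "rotation": [0, 0, 0], "hand": -1}
    - {"travel": [0, 0, 0], "rotation": [0, 0, 0], "hand": -1}
    - {"travel": [0, 0, 0], "rotation": [0, 0, 0], "hand": -1}

```text
time_s: 8.33
tcp_pos: [0.6535, -0.178, 0.1813]
ee_rot: [-2.23, -2.212, 0.001]
contact_force: [-0.0, 0.2, -2.4]
opening: 0.013
grasp_force: 60.3
```

Run:
```python
from h import *
im,W,d=cam('side'); save('side3.png',im[60:220,130:350],3)
```

```text
(no output)
```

View pics/side3.png

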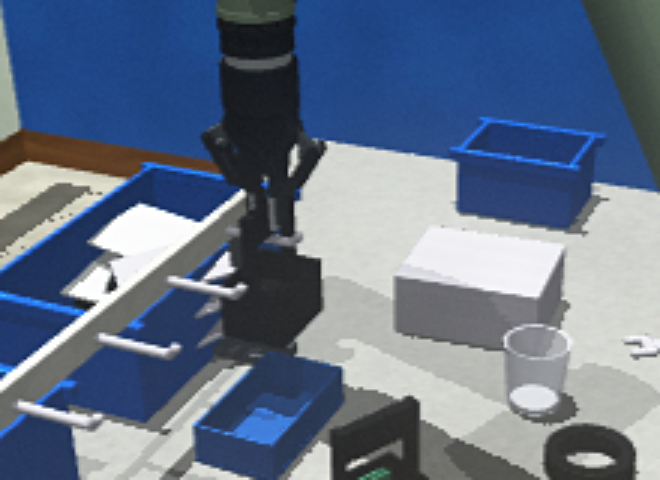

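In the crop the hook passes under the bar at (265,240). I'll lower the last few mm and release with a partial opening.

Call:
step_arm:
  motion:
    - {"travel": [0, 0, 0.003], "rotation": [0, 0, 0], "hand": -1}
    - {"travel": [0, 0, 0.001], "rotation": [0, 0, 0], "hand": -1}
    - {"travel": [0, 0, 0], "rotation": [0, 0, 0], "hand": -0.3}
    - {"travel": [0, 0, 0], "rotation": [0, 0, 0], "hand": -0.3}
    - {"travel": [0, 0, 0], "rotation": [0, 0, 0], "hand": -0.3}
    - {"travel": [0, 0, 0], "rotation": [0, 0, 0], "hand": -0.3}
    - {"travel": [0, 0, -0.01], "rotation": [0, 0, 0], "hand": -0.3}
    - {"travel": [0, 0, -0.02], "rotation": [0, 0, 0], "hand": -0.3}
    - {"travel": [0, 0, -0.03], "rotation": [0, 0, 0], "hand": -0.3}
    - {"travel": [0, 0, -0.04], "rotation": [0, 0, 0], "hand": -0.1}
    - {"travel": [0, 0, -0.05], "rotation": [0, 0, 0], "hand": 0.2}
    - {"travel": [0, -0.06, 0], "rotation": [0, 0, 0], "hand": 0.2}
    - {"travel": [0, -0.06, 0], "rotation": [0, 0, 0], "hand": 0.2}
    - {"travel": [0, -0.06, 0], "rotation": [0, 0, 0], "hand": 0.2}

```text
time_s: 9.55
tcp_pos: [0.5461, -0.1774, 0.2698]
ee_rot: [2.228, 2.212, 0.001]
contact_force: [-0.2, -1.3, 0.7]
opening: 0.0511
grasp_force: 0.0
```

Run:
```python
from h import *
im,W,d=cam('top'); caddies(W,im,zmax=.15); print('hung'); caddies(W,im,zmin=.208,zmax=.24,box=(.6,.69,-.28,.28))
e=go(.3665,.2693,.25,87.8); e=go(.3665,.2693,.100,pose=e)
```

```text
px [434. 212.] n 18 c [ 0.6183 -0.1465] L 31 w 3 ang -89.1 ztop 0.1398 rgb [38. 40. 42.]
px [184. 248.] n 70 c [0.4974 0.4124] L 66 w 15 ang -0.8 ztop 0.1065 rgb [122. 120. 120.]
px [356. 272.] n 119 c [ 0.4589 -0.0014] L 91 w 15 ang 61.6 ztop 0.1225 rgb [67. 65. 65.]
px [290. 286.] n 122 c [0.4201 0.1426] L 92 w 14 ang 63.9 ztop 0.1221 rgb [70. 67. 68.]
px [226. 316.] n 126 c [0.3665 0.2687] L 93 w 14 ang 87.8 ztop 0.1421 rgb [71. 69. 70.]
hung
px [440. 183.] n 75 c [ 0.6521 -0.1565] L 50 w 14 ang 87.6 ztop 0.2218 rgb [57. 57. 59.]
now [ 0.5368 -0.1753  0.2679] psi 89.5 tilt 0.54 t 9.6
 ROT z 1 rows x 0.0048
 MOVE 14 rows x [ 0.0521 -0.0223  0.0021]
 MOVE 5 rows x [0.   0.   0.05]
```

Hook 3 holds its caddy. Next is the deep caddy at y≈0.27.

Call:
step_arm:
  motion:
    - {"travel": [0.052, -0.022, 0.002], "rotation": [0, 0, 0.0048], "hand": 0.2}
    - {"travel": [0.052, -0.022, 0.002], "rotation": [0, 0, 0], "hand": 0.2}
    - {"travel": [0.052, -0.022, 0.002], "rotation": [0, 0, 0], "hand": 0.2}
    - {"travel": [0.052, -0.022, 0.002], "rotation": [0, 0, 0], "hand": 0.2}
    - {"travel": [0.052, -0.022, 0.002], "rotation": [0, 0, 0], "hand": 0.2}
    - {"travel": [0.052, -0.022, 0.002], "rotation": [0, 0, 0], "hand": 0.2}
    - {"travel": [0.052, -0.022, 0.002], "rotation": [0, 0, 0], "hand": 0.2}
    - {"travel": [0.052, -0.022, 0.002], "rotation": [0, 0, 0], "hand": 0.2}
    - {"travel": [0.052, -0.022, 0.002], "rotation": [0, 0, 0], "hand": 0.2}
    - {"travel": [0.052, -0.022, 0.002], "rotation": [0, 0, 0], "hand": 0.2}
    - {"travel": [0.052, -0.022, 0.002], "rotation": [0, 0, 0], "hand": 0.2}
    - {"travel": [0.052, -0.022, 0.002], "rotation": [0, 0, 0], "hand": 0.2}
    - {"travel": [0.052, -0.022, 0.002], "rotation": [0, 0, 0], "hand": 0.2}
    - {"travel": [0.052, -0.022, 0.002], "rotation": [0, 0, 0], "hand": 0.2}
    - {"travel": [0, 0, 0], "rotation": [0, 0, 0], "hand": 0.2}
    - {"travel": [0, 0, 0], "rotation": [0, 0, 0], "hand": 0.2}

```text
time_s: 10.93
tcp_pos: [0.3767, 0.2672, 0.2526]
ee_rot: [2.258, 2.183, 0.001]
contact_force: [0.0, -0.7, 0.4]
opening: 0.0512
grasp_force: 0.0
```

Run:
```python
from h import *
im,W,d=cam('side'); caddies(W,im,zmax=.15); 
e=go(.3665,.2693,.25,87.8); e=go(.3665,.2693,.100,pose=e)
```

```text
px [388. 291.] n 20 c [ 0.4427 -0.0211] L 40 w 5 ang 65.5 ztop 0.1079 rgb [44. 45. 44.]
px [360. 302.] n 54 c [0.4787 0.0302] L 24 w 17 ang 55.3 ztop 0.1190 rgb [42. 43. 43.]
px [344. 336.] n 246 c [0.4229 0.1443] L 93 w 17 ang 64.1 ztop 0.1194 rgb [44. 44. 43.]
px [346. 378.] n 284 c [0.3687 0.2694] L 95 w 15 ang 87.1 ztop 0.1395 rgb [47. 47. 45.]
px [212. 450.] n 98 c [0.5012 0.4141] L 65 w 12 ang -0.5 ztop 0.1044 rgb [174. 177. 176.]
now [0.3772 0.2662 0.2526] psi 87.9 tilt 0.04 t 11.0
 ROT z 1 rows x 0.0004
 MOVE 1 rows x [ 0.0044 -0.018   0.0043]
 MOVE 5 rows x [0.   0.   0.05]
```

Call:
step_arm:
  motion:
    - {"travel": [0.0044, -0.017, 0.004], "rotation": [0, 0, 0], "hand": 0.2}
    - {"travel": [0, 0, 0.04], "rotation": [0, 0, 0], "hand": 0.2}
    - {"travel": [0, 0, 0.05], "rotation": [0, 0, 0], "hand": 0.2}
    - {"travel": [0, 0, 0.05], "rotation": [0, 0, 0], "hand": 0.2}
    - {"travel": [0, 0, 0.05], "rotation": [0, 0, 0], "hand": 0.2}
    - {"travel": [0, 0, 0.03], "rotation": [0, 0, 0], "hand": 0.2}
    - {"travel": [0, 0, 0.03], "rotation": [0, 0, 0], "hand": 0.2}
    - {"travel": [0, 0, 0], "rotation": [0, 0, 0], "hand": 0.2}
    - {"travel": [0, 0, 0], "rotation": [0, 0, 0], "hand": -1}
    - {"travel": [0, 0, 0], "rotation": [0, 0, 0], "hand": -1}
    - {"travel": [0, 0, 0], "rotation": [0, 0, 0], "hand": -1}
    - {"travel": [0, 0, 0], "rotation": [0, 0, 0], "hand": -1}
    - {"travel": [0, 0, 0], "rotation": [0, 0, 0], "hand": -1}
    - {"travel": [0, 0, 0], "rotation": [0, 0, 0], "hand": -1}
    - {"travel": [0, 0, 0], "rotation": [0, 0, 0], "hand": -1}

```text
time_s: 12.23
tcp_pos: [0.3678, 0.2692, 0.1012]
ee_rot: [2.262, 2.179, 0.003]
contact_force: [-2.3, -0.5, 7.0]
opening: 0.0128
grasp_force: 59.9
```

Run:
```python
from h import *
s=state(); print(s['opening']); p=s['tcp_pos']
e=go(p[0],p[1],.27); e=go(.56,.183,.27,89.6,pose=(*e[:3],87.8)); e=go(.56,.183,.201,pose=e)
```

```text
0.01282687955072242
now [0.3678 0.2692 0.1012] psi 87.8 tilt 0.12 t 12.2
 MOVE 5 rows x [ 0.      0.     -0.0563]
 ROT z 1 rows x -0.0050
 MOVE 6 rows x [-0.0236  0.0536 -0.    ]
 MOVE 2 rows x [0.     0.     0.0575]
```

Call:
step_arm:
  motion:
    - {"travel": [0, 0, -0.03], "rotation": [0, 0, 0], "hand": -1}
    - {"travel": [0, 0, -0.05], "rotation": [0, 0, 0], "hand": -1}
    - {"travel": [0, 0, -0.06], "rotation": [0, 0, 0], "hand": -1}
    - {"travel": [0, 0, -0.06], "rotation": [0, 0, 0], "hand": -1}
    - {"travel": [0, 0, -0.05], "rotation": [0, 0, 0], "hand": -1}
    - {"travel": [0, 0, -0.03], "rotation": [0, 0, 0], "hand": -1}
    - {"travel": [0, 0, 0], "rotation": [0, 0, -0.005], "hand": -1}
    - {"travel": [-0.02, 0.0446, 0], "rotation": [0, 0, 0], "hand": -1}
    - {"travel": [-0.024, 0.0536, 0], "rotation": [0, 0, 0], "hand": -1}
    - {"travel": [-0.024, 0.0536, 0], "rotation": [0, 0, 0], "hand": -1}
    - {"travel": [-0.024, 0.0536, 0], "rotation": [0, 0, 0], "hand": -1}
    - {"travel": [-0.024, 0.0536, 0], "rotation": [0, 0, 0], "hand": -1}
    - {"travel": [-0.02, 0.045, 0], "rotation": [0, 0, 0], "hand": -1}
    - {"travel": [-0.006, 0.018, 0], "rotation": [0, 0, 0], "hand": -1}
    - {"travel": [0, 0, 0.04], "rotation": [0, 0, 0], "hand": -1}
    - {"travel": [0, 0, 0.05], "rotation": [0, 0, 0], "hand": -1}
    - {"travel": [0, 0, 0.02], "rotation": [0, 0, 0], "hand": -1}
    - {"travel": [0, 0, 0], "rotation": [0, 0, 0], "hand": -1}
    - {"travel": [0, 0, 0], "rotation": [0, 0, 0], "hand": -1}

```text
time_s: 13.82
tcp_pos: [0.5591, 0.1824, 0.2014]
ee_rot: [-2.228, -2.214, 0.003]
contact_force: [0.3, 0.4, -3.1]
opening: 0.0131
grasp_force: 59.6
```

Run:
```python
from h import *
e=go(.655,.183,.203,89.6); e=go(.655,.183,.178,pose=e)
```

```text
now [0.5591 0.1824 0.2014] psi 89.6 tilt 0.11 t 13.8
 ROT z 1 rows x 0.0001
 MOVE 3 rows x [ 0.0007  0.0533 -0.0009]
 MOVE 1 rows x [0.     0.     0.0417]
```

Call:
step_arm:
  motion:
    - {"travel": [0, 0.04, 0], "rotation": [0, 0, 0], "hand": -1}
    - {"travel": [0, 0.04, 0], "rotation": [0, 0, 0], "hand": -1}
    - {"travel": [0.001, 0.04, 0], "rotation": [0, 0, 0], "hand": -1}
    - {"travel": [0, 0.038, 0], "rotation": [0, 0, 0], "hand": -1}
    - {"travel": [0, 0, 0], "rotation": [0, 0, 0], "hand": -1}
    - {"travel": [0, 0, 0.015], "rotation": [0, 0, 0], "hand": -1}
    - {"travel": [0, 0, 0.013], "rotation": [0, 0, 0], "hand": -1}
    - {"travel": [0, 0, 0.006], "rotation": [0, 0, 0], "hand": -1}
    - {"travel": [0, 0, 0.003], "rotation": [0, 0, 0], "hand": -1}
    - {"travel": [0, 0, 0], "rotation": [0, 0, 0], "hand": -1}

```text
time_s: 14.65
tcp_pos: [0.6534, 0.1826, 0.1811]
ee_rot: [2.228, 2.215, -0.0]
contact_force: [-3.6, -0.6, 3.0]
opening: 0.0126
grasp_force: 61.2
```

Call:
step_arm:
  motion:
    - {"travel": [0, 0, 0], "rotation": [0, 0, 0], "hand": -0.3}
    - {"travel": [0, 0, 0], "rotation": [0, 0, 0], "hand": -0.3}
    - {"travel": [0, 0, 0], "rotation": [0, 0, 0], "hand": -0.3}
    - {"travel": [0, 0, 0], "rotation": [0, 0, 0], "hand": -0.3}
    - {"travel": [0, 0, -0.01], "rotation": [0, 0, 0], "hand": -0.3}
    - {"travel": [0, 0, -0.02], "rotation": [0, 0, 0], "hand": -0.3}
    - {"travel": [0, 0, -0.03], "rotation": [0, 0, 0], "hand": -0.3}
    - {"travel": [0, 0, -0.04], "rotation": [0, 0, 0], "hand": -0.1}
    - {"travel": [0, 0, -0.05], "rotation": [0, 0, 0], "hand": 0.2}
    - {"travel": [0, -0.06, 0], "rotation": [0, 0, 0], "hand": 0.2}
    - {"travel": [0, -0.06, 0], "rotation": [0, 0, 0], "hand": 0.2}
    - {"travel": [0, -0.05, 0], "rotation": [0, 0, 0], "hand": 0.2}
    - {"travel": [0, 0, 0], "rotation": [0, 0, 0], "hand": 0.2}

```text
time_s: 15.73
tcp_pos: [0.5465, 0.1832, 0.2699]
ee_rot: [-2.224, -2.214, 0.006]
contact_force: [-0.4, -0.3, -0.4]
opening: 0.0515
grasp_force: 0.0
```

Run:
```python
from h import *
im,W,d=cam('top'); caddies(W,im,zmax=.15); print('hung'); caddies(W,im,zmin=.208,zmax=.24,box=(.6,.69,-.28,.28))
e=go(.459,-.0015,.23,62); e=go(.459,-.0015,.08,pose=e)
```

```text
px [294. 207.] n 25 c [0.6174 0.1595] L 39 w 4 ang 89.3 ztop 0.1408 rgb [43. 42. 42.]
px [434. 212.] n 42 c [ 0.6182 -0.1762] L 91 w 4 ang 89.7 ztop 0.1395 rgb [41. 41. 44.]
px [184. 248.] n 72 c [0.4974 0.4151] L 65 w 14 ang -8.5 ztop 0.1065 rgb [123. 122. 122.]
px [356. 272.] n 125 c [ 0.4586 -0.0018] L 92 w 15 ang 61.7 ztop 0.1221 rgb [65. 63. 64.]
px [297. 290.] n 98 c [0.4168 0.1358] L 77 w 14 ang 64.0 ztop 0.1223 rgb [62. 60. 60.]
hung
px [284. 180.] n 93 c [0.6513 0.1646] L 56 w 16 ang -87.3 ztop 0.2213 rgb [58. 57. 58.]
px [440. 183.] n 149 c [ 0.6527 -0.1777] L 92 w 16 ang -89.5 ztop 0.2217 rgb [56. 55. 60.]
now [0.5498 0.1833 0.2704] psi 89.7 tilt 0.06 t 15.8
 ROT z 4 rows x 0.0192
 MOVE 6 rows x [-0.0572  0.0018  0.0112]
 MOVE 5 rows x [0.   0.   0.05]
```

Both deep caddies hang. Next is the middle shallow one.

Call:
step_arm:
  motion:
    - {"travel": [0, 0, 0], "rotation": [0, 0, 0.0192], "hand": 0.2}
    - {"travel": [0, 0, 0], "rotation": [0, 0, 0.0192], "hand": 0.2}
    - {"travel": [0, 0, 0], "rotation": [0, 0, 0.0192], "hand": 0.2}
    - {"travel": [0, 0, 0], "rotation": [0, 0, 0.0192], "hand": 0.2}
    - {"travel": [-0.057, 0.0018, 0.011], "rotation": [0, 0, 0], "hand": 0.2}
    - {"travel": [-0.057, 0.0018, 0.011], "rotation": [0, 0, 0], "hand": 0.2}
    - {"travel": [-0.057, 0.0018, 0.011], "rotation": [0, 0, 0], "hand": 0.2}
    - {"travel": [-0.057, 0.0018, 0.011], "rotation": [0, 0, 0], "hand": 0.2}
    - {"travel": [-0.057, 0.0018, 0.011], "rotation": [0, 0, 0], "hand": 0.2}
    - {"travel": [-0.057, 0.0018, 0.011], "rotation": [0, 0, 0], "hand": 0.2}
    - {"travel": [0, 0, 0], "rotation": [0, 0, 0], "hand": 0.2}
    - {"travel": [0, 0, 0], "rotation": [0, 0, 0], "hand": 0.2}
    - {"travel": [0, 0, 0], "rotation": [0, 0, 0], "hand": 0.2}

```text
time_s: 16.87
tcp_pos: [0.4634, -0.0014, 0.2306]
ee_rot: [2.693, 1.616, 0.003]
contact_force: [0.4, -0.0, 0.4]
opening: 0.051
grasp_force: 0.0
```

Run:
```python
from h import *
im,W,d=cam('side'); caddies(W,im,zmax=.15); 
e=go(.459,-.0015,.23,62); e=go(.459,-.0015,.08,pose=e)
```

```text
px [360. 288.] n 197 c [ 4.613e-01 -1.000e-04] L 94 w 17 ang 61.6 ztop 0.1190 rgb [49. 50. 50.]
px [234. 310.] n 70 c [0.6186 0.1851] L 91 w 3 ang 89.9 ztop 0.1372 rgb [36. 36. 38.]
px [344. 336.] n 254 c [0.4232 0.1438] L 93 w 18 ang 63.5 ztop 0.1192 rgb [49. 49. 48.]
px [212. 450.] n 99 c [0.5007 0.4136] L 66 w 13 ang -0.1 ztop 0.1044 rgb [178. 181. 180.]
now [ 0.4634 -0.0009  0.2306] psi 62.0 tilt 0.10 t 16.9
 ROT z 1 rows x 0.0000
 MOVE 1 rows x [-0.0043 -0.006   0.0009]
 MOVE 5 rows x [0.   0.   0.05]
```

Call:
step_arm:
  motion:
    - {"travel": [-0.003, -0.006, 0], "rotation": [0, 0, 0], "hand": 0.2}
    - {"travel": [0, 0, 0.04], "rotation": [0, 0, 0], "hand": 0.2}
    - {"travel": [0, 0, 0.05], "rotation": [0, 0, 0], "hand": 0.2}
    - {"travel": [0, 0, 0.05], "rotation": [0, 0, 0], "hand": 0.2}
    - {"travel": [0, 0, 0.05], "rotation": [0, 0, 0], "hand": 0.2}
    - {"travel": [0, 0, 0.03], "rotation": [0, 0, 0], "hand": 0.2}
    - {"travel": [0, 0, 0.028], "rotation": [0, 0, 0], "hand": 0.2}
    - {"travel": [0, 0, 0], "rotation": [0, 0, 0], "hand": 0.2}
    - {"travel": [0, 0, 0], "rotation": [0, 0, 0], "hand": -1}
    - {"travel": [0, 0, 0], "rotation": [0, 0, 0], "hand": -1}
    - {"travel": [0, 0, 0], "rotation": [0, 0, 0], "hand": -1}
    - {"travel": [0, 0, 0], "rotation": [0, 0, 0], "hand": -1}
    - {"travel": [0, 0, 0], "rotation": [0, 0, 0], "hand": -1}
    - {"travel": [0, 0, 0], "rotation": [0, 0, 0], "hand": -1}
    - {"travel": [0, 0, 0], "rotation": [0, 0, 0], "hand": -1}

```text
time_s: 18.17
tcp_pos: [0.4595, -0.0011, 0.0824]
ee_rot: [2.691, 1.617, 0.005]
contact_force: [1.7, 0.7, 5.7]
opening: 0.0128
grasp_force: 63.7
```

Run:
```python
from h import *
s=state(); print(s['opening'],s['grasp_force']); p=s['tcp_pos']
e=go(p[0],p[1],.25); e=go(.55,-.057,.25,89.6,pose=(*e[:3],62)); e=go(.55,-.057,.201,pose=e)
```

```text
0.01279701746461748 63.7260639667511
now [ 0.4595 -0.0011  0.0824] psi 62.0 tilt 0.19 t 18.2
 MOVE 5 rows x [ 0.      0.     -0.0559]
 ROT z 4 rows x -0.0192
 MOVE 3 rows x [-0.0307  0.0505 -0.    ]
 MOVE 2 rows x [0.     0.     0.0408]
```

Call:
step_arm:
  motion:
    - {"travel": [0, 0, -0.03], "rotation": [0, 0, 0], "hand": -1}
    - {"travel": [0, 0, -0.05], "rotation": [0, 0, 0], "hand": -1}
    - {"travel": [0, 0, -0.06], "rotation": [0, 0, 0], "hand": -1}
    - {"travel": [0, 0, -0.06], "rotation": [0, 0, 0], "hand": -1}
    - {"travel": [0, 0, -0.05], "rotation": [0, 0, 0], "hand": -1}
    - {"travel": [0, 0, -0.03], "rotation": [0, 0, -0.0153], "hand": -1}
    - {"travel": [0, 0, 0], "rotation": [0, 0, -0.0153], "hand": -1}
    - {"travel": [0, 0, 0], "rotation": [0, 0, -0.0153], "hand": -1}
    - {"travel": [0, 0, 0], "rotation": [0, 0, -0.0153], "hand": -1}
    - {"travel": [0, 0, 0], "rotation": [0, 0, -0.0153], "hand": -1}
    - {"travel": [-0.023, 0.038, 0], "rotation": [0, 0, 0], "hand": -1}
    - {"travel": [-0.023, 0.038, 0], "rotation": [0, 0, 0], "hand": -1}
    - {"travel": [-0.023, 0.038, 0], "rotation": [0, 0, 0], "hand": -1}
    - {"travel": [-0.023, 0.038, 0], "rotation": [0, 0, 0], "hand": -1}
    - {"travel": [0, 0, 0.03], "rotation": [0, 0, 0], "hand": -1}
    - {"travel": [0, 0, 0.03], "rotation": [0, 0, 0], "hand": -1}
    - {"travel": [0, 0, 0.018], "rotation": [0, 0, 0], "hand": -1}
    - {"travel": [0, 0, 0], "rotation": [0, 0, 0], "hand": -1}
    - {"travel": [0, 0, 0], "rotation": [0, 0, 0], "hand": -1}

```text
time_s: 19.75
tcp_pos: [0.5475, -0.0568, 0.2015]
ee_rot: [-2.229, -2.21, 0.003]
contact_force: [1.0, -0.4, -1.8]
opening: 0.0123
grasp_force: 62.4
```

Run:
```python
from h import *
e=go(.655,-.057,.203,89.6); e=go(.655,-.057,.181,pose=e)
```

```text
now [ 0.5475 -0.0568  0.2015] psi 89.5 tilt 0.17 t 19.8
 ROT z 1 rows x -0.0002
 MOVE 3 rows x [ 0.0003  0.0597 -0.0008]
 MOVE 1 rows x [0.     0.     0.0367]
```

Call:
step_arm:
  motion:
    - {"travel": [0, 0.045, -0.002], "rotation": [0, 0, 0], "hand": -1}
    - {"travel": [0, 0.045, 0], "rotation": [0, 0, 0], "hand": -1}
    - {"travel": [0.001, 0.045, 0], "rotation": [0, 0, 0], "hand": -1}
    - {"travel": [0, 0.042, 0], "rotation": [0, 0, 0], "hand": -1}
    - {"travel": [0, 0, 0], "rotation": [0, 0, 0], "hand": -1}
    - {"travel": [0, 0, 0.015], "rotation": [0, 0, 0], "hand": -1}
    - {"travel": [0, 0, 0.013], "rotation": [0, 0, 0], "hand": -1}
    - {"travel": [0, 0, 0.005], "rotation": [0, 0, 0], "hand": -1}
    - {"travel": [0, 0, 0.003], "rotation": [0, 0, 0], "hand": -1}
    - {"travel": [0, 0, 0], "rotation": [0, 0, 0], "hand": -1}

```text
time_s: 20.58
tcp_pos: [0.6536, -0.0571, 0.1824]
ee_rot: [-2.23, -2.212, 0.001]
contact_force: [0.5, 0.4, -2.1]
opening: 0.0127
grasp_force: 62.4
```

Call:
step_arm:
  motion:
    - {"travel": [0, 0, 0], "rotation": [0, 0, 0], "hand": -0.3}
    - {"travel": [0, 0, 0], "rotation": [0, 0, 0], "hand": -0.3}
    - {"travel": [0, 0, 0], "rotation": [0, 0, 0], "hand": -0.3}
    - {"travel": [0, 0, 0], "rotation": [0, 0, 0], "hand": -0.3}
    - {"travel": [0, 0, -0.01], "rotation": [0, 0, 0], "hand": -0.3}
    - {"travel": [0, 0, -0.02], "rotation": [0, 0, 0], "hand": -0.3}
    - {"travel": [0, 0, -0.03], "rotation": [0, 0, 0], "hand": -0.3}
    - {"travel": [0, 0, -0.04], "rotation": [0, 0, 0], "hand": -0.1}
    - {"travel": [0, 0, -0.05], "rotation": [0, 0, 0], "hand": 0.2}
    - {"travel": [0, -0.06, 0], "rotation": [0, 0, 0], "hand": 0.2}
    - {"travel": [0, -0.06, 0], "rotation": [0, 0, 0], "hand": 0.2}
    - {"travel": [0, -0.05, 0], "rotation": [0, 0, 0], "hand": 0.2}
    - {"travel": [0, 0, 0], "rotation": [0, 0, 0], "hand": 0.2}

```text
time_s: 21.67
tcp_pos: [0.5471, -0.0555, 0.2723]
ee_rot: [-2.228, -2.209, 0.004]
contact_force: [-0.3, 0.2, -1.3]
opening: 0.0512
grasp_force: 0.0
```

Run:
```python
from h import *
im,W,d=cam('top'); caddies(W,im,zmax=.15); print('hung'); caddies(W,im,zmin=.208,zmax=.24,box=(.6,.69,-.28,.28))
e=go(.4215,.143,.23,63.8); e=go(.4215,.143,.08,pose=e)
```

```text
px [272. 206.] n 50 c [0.6174 0.1828] L 92 w 5 ang -89.9 ztop 0.1419 rgb [51. 49. 50.]
px [442. 212.] n 30 c [ 0.6182 -0.1855] L 69 w 3 ang 88.9 ztop 0.1415 rgb [42. 42. 42.]
px [184. 248.] n 66 c [0.4969 0.4151] L 65 w 13 ang -5.3 ztop 0.1059 rgb [122. 120. 120.]
px [290. 286.] n 119 c [0.4202 0.1425] L 93 w 14 ang 63.9 ztop 0.1219 rgb [70. 67. 68.]
hung
px [267. 178.] n 152 c [0.6515 0.1823] L 92 w 16 ang -89.5 ztop 0.2214 rgb [62. 60. 62.]
px [454. 184.] n 96 c [ 0.653  -0.1932] L 61 w 16 ang -89.3 ztop 0.2217 rgb [55. 54. 56.]
now [ 0.5503 -0.056   0.2728] psi 89.5 tilt 0.05 t 21.7
 ROT z 4 rows x 0.0178
 MOVE 7 rows x [ 0.029  -0.0484  0.0102]
 MOVE 5 rows x [0.   0.   0.05]
```

Call:
step_arm:
  motion:
    - {"travel": [0, 0, 0], "rotation": [0, 0, 0.0178], "hand": 0.2}
    - {"travel": [0, 0, 0], "rotation": [0, 0, 0.0178], "hand": 0.2}
    - {"travel": [0, 0, 0], "rotation": [0, 0, 0.0178], "hand": 0.2}
    - {"travel": [0, 0, 0], "rotation": [0, 0, 0.0178], "hand": 0.2}
    - {"travel": [0.029, -0.048, 0.01], "rotation": [0, 0, 0], "hand": 0.2}
    - {"travel": [0.029, -0.048, 0.01], "rotation": [0, 0, 0], "hand": 0.2}
    - {"travel": [0.029, -0.048, 0.01], "rotation": [0, 0, 0], "hand": 0.2}
    - {"travel": [0.029, -0.048, 0.01], "rotation": [0, 0, 0], "hand": 0.2}
    - {"travel": [0.029, -0.048, 0.01], "rotation": [0, 0, 0], "hand": 0.2}
    - {"travel": [0.029, -0.048, 0.01], "rotation": [0, 0, 0], "hand": 0.2}
    - {"travel": [0.029, -0.048, 0.01], "rotation": [0, 0, 0], "hand": 0.2}
    - {"travel": [0, 0, 0], "rotation": [0, 0, 0], "hand": 0.2}
    - {"travel": [0, 0, 0], "rotation": [0, 0, 0], "hand": 0.2}
    - {"travel": [0, 0, 0], "rotation": [0, 0, 0], "hand": 0.2}

```text
time_s: 22.88
tcp_pos: [0.4269, 0.1418, 0.2306]
ee_rot: [2.664, 1.663, 0.002]
contact_force: [-0.5, 0.0, -0.6]
opening: 0.0512
grasp_force: 0.0
```

Run:
```python
from h import *
im,W,d=cam('side'); caddies(W,im,zmax=.15); im,W,d=cam('top'); print('hung'); caddies(W,im,zmin=.208,zmax=.24,box=(.6,.69,-.28,.28))
e=go(.4212,.1427,.23,63.8); e=go(.4215,.143,.08,pose=e)
```

```text
px [324. 248.] n 12 c [ 0.6185 -0.0896] L 23 w 3 ang -89.9 ztop 0.1353 rgb [29. 30. 33.]
px [318. 256.] n 17 c [ 0.6191 -0.0749] L 46 w 2 ang -89.7 ztop 0.1260 rgb [30. 30. 33.]
px [234. 316.] n 72 c [0.6185 0.1927] L 77 w 3 ang -90.0 ztop 0.1346 rgb [34. 33. 35.]
px [344. 336.] n 246 c [0.4231 0.1436] L 94 w 18 ang 63.3 ztop 0.1194 rgb [53. 52. 50.]
px [212. 450.] n 86 c [0.5056 0.4138] L 56 w 12 ang -0.9 ztop 0.1046 rgb [172. 175. 174.]
hung
px [267. 178.] n 153 c [0.652  0.1826] L 92 w 17 ang -89.4 ztop 0.2217 rgb [63. 61. 62.]
px [382. 182.] n 149 c [ 0.6523 -0.0573] L 89 w 16 ang 89.1 ztop 0.2210 rgb [58. 56. 60.]
px [440. 183.] n 146 c [ 0.6532 -0.1778] L 91 w 16 ang 89.8 ztop 0.2217 rgb [56. 55. 59.]
now [0.427  0.1411 0.2305] psi 63.8 tilt 0.08 t 23.0
 ROT z 1 rows x 0.0001
 MOVE 1 rows x [-0.0019 -0.0098  0.0008]
 MOVE 5 rows x [0.0001 0.     0.05  ]
```

Three hang. Grasping the last one now.

Call:
step_arm:
  motion:
    - {"travel": [-0.002, -0.009, 0], "rotation": [0, 0, 0], "hand": 0.2}
    - {"travel": [0, 0, 0.04], "rotation": [0, 0, 0], "hand": 0.2}
    - {"travel": [0, 0, 0.05], "rotation": [0, 0, 0], "hand": 0.2}
    - {"travel": [0, 0, 0.05], "rotation": [0, 0, 0], "hand": 0.2}
    - {"travel": [0, 0, 0.05], "rotation": [0, 0, 0], "hand": 0.2}
    - {"travel": [0, 0, 0.03], "rotation": [0, 0, 0], "hand": 0.2}
    - {"travel": [0, 0, 0.028], "rotation": [0, 0, 0], "hand": 0.2}
    - {"travel": [0, 0, 0], "rotation": [0, 0, 0], "hand": 0.2}
    - {"travel": [0, 0, 0], "rotation": [0, 0, 0], "hand": -1}
    - {"travel": [0, 0, 0], "rotation": [0, 0, 0], "hand": -1}
    - {"travel": [0, 0, 0], "rotation": [0, 0, 0], "hand": -1}
    - {"travel": [0, 0, 0], "rotation": [0, 0, 0], "hand": -1}
    - {"travel": [0, 0, 0], "rotation": [0, 0, 0], "hand": -1}
    - {"travel": [0, 0, 0], "rotation": [0, 0, 0], "hand": -1}
    - {"travel": [0, 0, 0], "rotation": [0, 0, 0], "hand": -1}

```text
time_s: 24.23
tcp_pos: [0.4218, 0.1429, 0.0826]
ee_rot: [2.664, 1.661, 0.005]
contact_force: [0.6, -1.3, 6.9]
opening: 0.0124
grasp_force: 61.7
```

Run:
```python
from h import *
s=state(); print(s['opening'],s['grasp_force']); p=s['tcp_pos']
e=go(p[0],p[1],.25); e=go(.55,.063,.25,89.6,pose=(*e[:3],63.8)); e=go(.55,.063,.203,pose=e)
```

```text
0.01241447313241568 61.65346026420593
now [0.4218 0.1429 0.0826] psi 63.9 tilt 0.21 t 24.2
 MOVE 5 rows x [ 0.      0.     -0.0558]
 ROT z 4 rows x -0.0179
 MOVE 5 rows x [-0.0263  0.0429 -0.    ]
 MOVE 2 rows x [0.     0.     0.0392]
```

Call:
step_arm:
  motion:
    - {"travel": [0, 0, -0.03], "rotation": [0, 0, 0], "hand": -1}
    - {"travel": [0, 0, -0.05], "rotation": [0, 0, 0], "hand": -1}
    - {"travel": [0, 0, -0.06], "rotation": [0, 0, 0], "hand": -1}
    - {"travel": [0, 0, -0.06], "rotation": [0, 0, 0], "hand": -1}
    - {"travel": [0, 0, -0.05], "rotation": [0, 0, 0], "hand": -1}
    - {"travel": [0, 0, -0.03], "rotation": [0, 0, -0.0143], "hand": -1}
    - {"travel": [0, 0, 0], "rotation": [0, 0, -0.0143], "hand": -1}
    - {"travel": [0, 0, 0], "rotation": [0, 0, -0.0143], "hand": -1}
    - {"travel": [0, 0, 0], "rotation": [0, 0, -0.0143], "hand": -1}
    - {"travel": [0, 0, 0], "rotation": [0, 0, -0.0143], "hand": -1}
    - {"travel": [-0.026, 0.043, 0], "rotation": [0, 0, 0], "hand": -1}
    - {"travel": [-0.026, 0.043, 0], "rotation": [0, 0, 0], "hand": -1}
    - {"travel": [-0.026, 0.043, 0], "rotation": [0, 0, 0], "hand": -1}
    - {"travel": [-0.026, 0.043, 0], "rotation": [0, 0, 0], "hand": -1}
    - {"travel": [-0.026, 0.043, 0], "rotation": [0, 0, 0], "hand": -1}
    - {"travel": [0, 0, 0.03], "rotation": [0, 0, 0], "hand": -1}
    - {"travel": [0, 0, 0.03], "rotation": [0, 0, 0], "hand": -1}
    - {"travel": [0, 0, 0.016], "rotation": [0, 0, 0], "hand": -1}
    - {"travel": [0, 0, 0], "rotation": [0, 0, 0], "hand": -1}
    - {"travel": [0, 0, 0], "rotation": [0, 0, 0], "hand": -1}

```text
time_s: 25.9
tcp_pos: [0.5475, 0.0645, 0.2032]
ee_rot: [-2.227, -2.214, 0.002]
contact_force: [0.3, -0.4, -3.0]
opening: 0.013
grasp_force: 60.4
```

Run:
```python
from h import *
e=go(.655,.063,.203,89.6); e=go(.655,.063,.181,pose=e)
```

```text
now [0.5475 0.0645 0.2032] psi 89.7 tilt 0.12 t 25.9
 ROT z 1 rows x 0.0002
 MOVE 3 rows x [-0.0004  0.0597  0.0001]
 MOVE 1 rows x [0.     0.     0.0367]
```

Call:
step_arm:
  motion:
    - {"travel": [-0.001, 0.045, 0], "rotation": [0, 0, 0], "hand": -1}
    - {"travel": [0, 0.045, 0], "rotation": [0, 0, 0], "hand": -1}
    - {"travel": [0, 0.045, 0], "rotation": [0, 0, 0], "hand": -1}
    - {"travel": [0, 0.042, 0], "rotation": [0, 0, 0], "hand": -1}
    - {"travel": [0, 0, 0], "rotation": [0, 0, 0], "hand": -1}
    - {"travel": [0, 0, 0.015], "rotation": [0, 0, 0], "hand": -1}
    - {"travel": [0, 0, 0.013], "rotation": [0, 0, 0], "hand": -1}
    - {"travel": [0, 0, 0.005], "rotation": [0, 0, 0], "hand": -1}
    - {"travel": [0, 0, 0.003], "rotation": [0, 0, 0], "hand": -1}
    - {"travel": [0, 0, 0], "rotation": [0, 0, 0], "hand": -1}

```text
time_s: 26.73
tcp_pos: [0.6534, 0.0632, 0.1825]
ee_rot: [-2.227, -2.214, 0.001]
contact_force: [-0.7, 0.3, -1.9]
opening: 0.0131
grasp_force: 60.9
```

Call:
step_arm:
  motion:
    - {"travel": [0, 0, 0], "rotation": [0, 0, 0], "hand": -0.3}
    - {"travel": [0, 0, 0], "rotation": [0, 0, 0], "hand": -0.3}
    - {"travel": [0, 0, 0], "rotation": [0, 0, 0], "hand": -0.3}
    - {"travel": [0, 0, 0], "rotation": [0, 0, 0], "hand": -0.3}
    - {"travel": [0, 0, -0.01], "rotation": [0, 0, 0], "hand": -0.3}
    - {"travel": [0, 0, -0.02], "rotation": [0, 0, 0], "hand": -0.3}
    - {"travel": [0, 0, -0.03], "rotation": [0, 0, 0], "hand": -0.3}
    - {"travel": [0, 0, -0.04], "rotation": [0, 0, 0], "hand": -0.1}
    - {"travel": [0, 0, -0.05], "rotation": [0, 0, 0], "hand": 0.2}
    - {"travel": [0, -0.06, 0], "rotation": [0, 0, 0], "hand": 0.2}
    - {"travel": [0, -0.06, 0], "rotation": [0, 0, 0], "hand": 0.2}
    - {"travel": [0, -0.06, 0], "rotation": [0, 0, 0], "hand": 0.2}
    - {"travel": [0, -0.06, 0], "rotation": [0, 0, 0], "hand": 0.2}
    - {"travel": [0, -0.06, 0], "rotation": [0, 0, 0], "hand": 0.2}
    - {"travel": [0, 0, 0], "rotation": [0, 0, 0], "hand": 0.2}

```text
time_s: 27.98
tcp_pos: [0.4672, 0.0646, 0.2718]
ee_rot: [-2.224, -2.212, 0.006]
contact_force: [-0.4, 0.3, 0.2]
opening: 0.0513
grasp_force: 0.0
```

Run:
```python
from h import *
im,W,d=cam('top'); print('hung'); caddies(W,im,zmin=.208,zmax=.24,box=(.6,.69,-.28,.28))
save('top4.png',im[140:225,90:170],7)
ims,Ws,_=cam('side'); print('hung'); caddies(Ws,ims,zmin=.208,zmax=.24,box=(.6,.69,-.28,.28))
# terminal: top black plane, outline
for nm,(I,V) in dict(top=(im,W),side=(ims,Ws)).items():
    m=(V[...,2]>.05)&(V[...,2]<.066)&(abs(V[...,0]-.46)<.14)&(abs(V[...,1]-.42)<.12)
    n,l,st,_=cv2.connectedComponentsWithStats(m.astype(np.uint8)); k=1+np.argmax(st[1:,4])
    print(nm,'term',pca(V[l==k]))
    b=(V[...,2]>.092)&(V[...,2]<.112)&(abs(V[...,0]-.5)<.06)&(abs(V[...,1]-.42)<.06); print(' bar',pca(V[b]),b.sum())
    w=(I.min(-1)>170)&(V[...,2]>.055)&(V[...,2]<.12)&(abs(V[...,0]-.46)<.14)&(abs(V[...,1]-.42)<.12)
    n,l,st,_=cv2.connectedComponentsWithStats(w.astype(np.uint8))
    for i in range(1,n): print('  white',st[i,4],np.median(V[l==i],0).round(4))
```

```text
hung
px [267. 178.] n 85 c [0.6514 0.2015] L 54 w 15 ang -89.3 ztop 0.2219 rgb [64. 63. 64.]
px [324. 180.] n 45 c [0.655  0.0715] L 75 w 11 ang 89.5 ztop 0.2221 rgb [71. 73. 71.]
px [363. 182.] n 18 c [0.652  0.0227] L 15 w 9 ang 1.5 ztop 0.2247 rgb [65. 66. 66.]
px [381. 182.] n 136 c [ 0.6537 -0.0554] L 91 w 17 ang 90.0 ztop 0.2239 rgb [51. 51. 54.]
px [442. 183.] n 146 c [ 0.6529 -0.184 ] L 91 w 16 ang 89.1 ztop 0.2219 rgb [49. 48. 53.]
hung
px [315. 195.] n 24 c [ 0.6571 -0.1425] L 20 w 14 ang -15.7 ztop 0.2216 rgb [37. 38. 40.]
px [284. 204.] n 134 c [ 0.6561 -0.0555] L 94 w 16 ang -89.5 ztop 0.2207 rgb [37. 38. 40.]
px [248. 232.] n 159 c [0.6548 0.0644] L 94 w 16 ang -89.7 ztop 0.2195 rgb [38. 39. 40.]
px [204. 266.] n 217 c [0.6545 0.1844] L 98 w 17 ang 88.8 ztop 0.2198 rgb [36. 37. 40.]
top term (array([0.47169604, 0.42089063]), 183.28341674804688, 143.83096313476562, -8.804794311523438)
 bar (array([0.49747491, 0.41764508]), 66.88106536865234, 19.048330307006836, -10.155525207519531) 107
  white 8 [0.5535 0.4084 0.0605]
  white 12 [0.4819 0.419  0.1045]
  white 44 [0.41   
[... 381 characters left out ...]
95]
  white 49 [0.4853 0.4208 0.1037]
  white 6 [0.4933 0.3711 0.0608]
  white 30 [0.5551 0.4104 0.0617]
  white 4 [0.5621 0.4185 0.0592]
  white 4 [0.4722 0.3811 0.0603]
  white 1 [0.5629 0.4331 0.0599]
  white 4 [0.5668 0.4465 0.0587]
  white 5 [0.4576 0.4015 0.0617]
  white 3 [0.5713 0.4678 0.0578]
  white 142 [0.4115 0.4336 0.0817]
  white 1 [0.4743 0.4385 0.0676]
  white 1 [0.4697 0.4374 0.0716]
  white 5 [0.455  0.4253 0.061 ]
  white 2 [0.4848 0.449  0.0685]
  white 1 [0.4781 0.4432 0.0682]
  white 5 [0.5071 0.4644 0.0617]
  white 5 [0.4642 0.4479 0.0622]
  white 7 [0.4843 0.4635 0.0616]
  white 1 [0.5192 0.4817 0.059 ]
  white 1 [0.4983 0.4846 0.058 ]
  white 1 [0.4907 0.4856 0.0571]
```

View pics/top4.png

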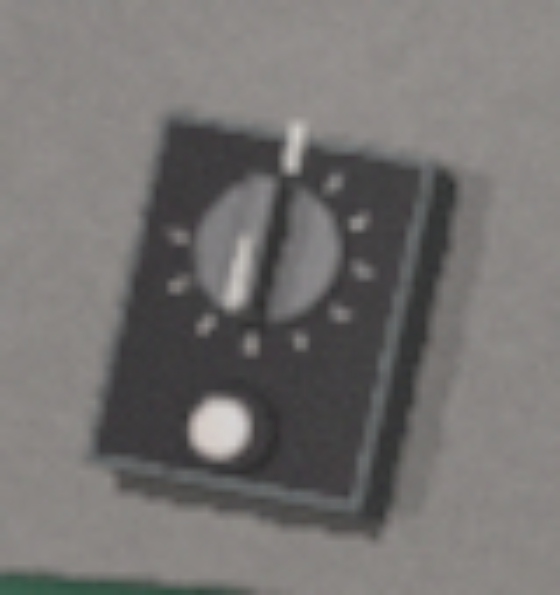

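All four hang. In the crop the dial's stripe (240,270) runs parallel to the long mark (295,147) but on the opposite side, so it is at click 6. It needs a 60° turn counter-clockwise to reach click 4.

Run:
```python
from h import *
e=go(.498,.4185,.20,171); e=go(.498,.4185,.069,pose=e)
```

```text
now [0.4741 0.0642 0.2731] psi 89.6 tilt 0.10 t 28.1
 ROT z 12 rows x -0.0188
 MOVE 11 rows x [0.0048 0.0536 0.0111]
 MOVE 4 rows x [0.     0.     0.0546]
```

Call:
step_arm:
  motion:
    - {"travel": [0, 0, 0], "rotation": [0, 0, -0.0188], "hand": 0.2}
    - {"travel": [0, 0, 0], "rotation": [0, 0, -0.0188], "hand": 0.2}
    - {"travel": [0, 0, 0], "rotation": [0, 0, -0.0188], "hand": 0.2}
    - {"travel": [0, 0, 0], "rotation": [0, 0, -0.0188], "hand": 0.2}
    - {"travel": [0, 0, 0], "rotation": [0, 0, -0.0188], "hand": 0.2}
    - {"travel": [0, 0, 0], "rotation": [0, 0, -0.0188], "hand": 0.2}
    - {"travel": [0, 0, 0], "rotation": [0, 0, -0.0188], "hand": 0.2}
    - {"travel": [0, 0, 0], "rotation": [0, 0, -0.0188], "hand": 0.2}
    - {"travel": [0, 0, 0], "rotation": [0, 0, -0.0188], "hand": 0.2}
    - {"travel": [0, 0, 0], "rotation": [0, 0, -0.0188], "hand": 0.2}
    - {"travel": [0, 0, 0], "rotation": [0, 0, -0.0188], "hand": 0.2}
    - {"travel": [0, 0, 0], "rotation": [0, 0, -0.0188], "hand": 0.2}
    - {"travel": [0, 0, 0], "rotation": [0, 0, 0], "hand": 0.2}

```text
time_s: 29.17
tcp_pos: [0.4766, 0.0639, 0.2723]
ee_rot: [0.248, 3.13, 0.0]
contact_force: [-0.5, -0.1, 0.4]
opening: 0.0517
grasp_force: 0.0
```

Run:
```python
from h import *
e=go(.498,.4185,.20,171); e=go(.498,.4185,.069,pose=e)
```

```text
now [0.4766 0.0639 0.2723] psi 171.0 tilt 0.08 t 29.2
 ROT z 1 rows x -0.0001
 MOVE 11 rows x [0.0052 0.0536 0.011 ]
 MOVE 4 rows x [0.     0.     0.0546]
```

Call:
step_arm:
  motion:
    - {"travel": [0.0052, 0.0536, 0.011], "rotation": [0, 0, 0], "hand": 0.2}
    - {"travel": [0.0052, 0.0536, 0.011], "rotation": [0, 0, 0], "hand": 0.2}
    - {"travel": [0.0052, 0.0536, 0.011], "rotation": [0, 0, 0], "hand": 0.2}
    - {"travel": [0.0052, 0.0536, 0.011], "rotation": [0, 0, 0], "hand": 0.2}
    - {"travel": [0.0052, 0.0536, 0.011], "rotation": [0, 0, 0], "hand": 0.2}
    - {"travel": [0.0052, 0.0536, 0.011], "rotation": [0, 0, 0], "hand": 0.2}
    - {"travel": [0.0052, 0.0536, 0.011], "rotation": [0, 0, 0], "hand": 0.2}
    - {"travel": [0.0052, 0.0536, 0.011], "rotation": [0, 0, 0], "hand": 0.2}
    - {"travel": [0.0052, 0.0536, 0.011], "rotation": [0, 0, 0], "hand": 0.2}
    - {"travel": [0.0052, 0.0536, 0.011], "rotation": [0, 0, 0], "hand": 0.2}
    - {"travel": [0.0052, 0.0536, 0.011], "rotation": [0, 0, 0], "hand": 0.2}
    - {"travel": [0, 0, 0], "rotation": [0, 0, 0], "hand": 0.2}
    - {"travel": [0, 0, 0], "rotation": [0, 0, 0], "hand": 0.2}
    - {"travel": [0, 0, 0], "rotation": [0, 0, 0], "hand": 0.2}

```text
time_s: 30.33
tcp_pos: [0.4974, 0.4187, 0.199]
ee_rot: [-0.253, -3.131, 0.001]
contact_force: [0.8, 0.0, 0.4]
opening: 0.0513
grasp_force: 0.0
```

Run:
```python
from h import *
im,W,d=cam('top'); print('hung'); caddies(W,im,zmin=.208,zmax=.24,box=(.6,.69,-.28,.28)); 
e=go(.498,.4185,.20,171); e=go(.498,.4185,.069,pose=e)
```

```text
hung
px [267. 178.] n 148 c [0.6525 0.1828] L 93 w 17 ang 88.8 ztop 0.2217 rgb [64. 62. 63.]
px [324. 180.] n 147 c [0.6516 0.0634] L 91 w 16 ang -89.6 ztop 0.2215 rgb [63. 61. 63.]
px [384. 182.] n 143 c [ 0.6523 -0.06  ] L 88 w 16 ang 89.9 ztop 0.2213 rgb [58. 56. 60.]
px [442. 183.] n 146 c [ 0.652  -0.1844] L 92 w 15 ang 88.2 ztop 0.2219 rgb [51. 50. 55.]
now [0.4976 0.4182 0.1995] psi 170.7 tilt 0.02 t 30.4
 ROT z 1 rows x -0.0007
 MOVE 1 rows x [-0.0006  0.0006 -0.0009]
 MOVE 4 rows x [0.     0.     0.0546]
```

Call:
step_arm:
  motion:
    - {"travel": [0, 0, 0.05], "rotation": [0, 0, -0.0007], "hand": 0.0}
    - {"travel": [0, 0, 0.05], "rotation": [0, 0, 0], "hand": 0.0}
    - {"travel": [0, 0, 0.05], "rotation": [0, 0, 0], "hand": 0.0}
    - {"travel": [0, 0, 0.04], "rotation": [0, 0, 0], "hand": 0.0}
    - {"travel": [0, 0, 0.0275], "rotation": [0, 0, 0], "hand": 0.0}
    - {"travel": [0, 0, 0], "rotation": [0, 0, 0], "hand": 0.0}
    - {"travel": [0, 0, 0], "rotation": [0, 0, 0], "hand": -1}
    - {"travel": [0, 0, 0], "rotation": [0, 0, 0], "hand": -1}
    - {"travel": [0, 0, 0], "rotation": [0, 0, 0], "hand": -1}
    - {"travel": [0, 0, 0], "rotation": [0, 0, 0], "hand": -1}
    - {"travel": [0, 0, 0], "rotation": [0, 0, 0], "hand": -1}
    - {"travel": [0, 0, 0], "rotation": [0, 0, 0], "hand": -1}

```text
time_s: 31.38
tcp_pos: [0.4984, 0.4179, 0.0711]
ee_rot: [0.245, 3.129, -0.001]
contact_force: [0.1, -6.2, 4.8]
opening: 0.0147
grasp_force: 59.9
```

Call:
step_arm:
  motion:
    - {"travel": [0, 0, 0], "rotation": [0, 0, -0.0167], "hand": -1}
    - {"travel": [0, 0, 0], "rotation": [0, 0, -0.0167], "hand": -1}
    - {"travel": [0, 0, 0], "rotation": [0, 0, -0.0167], "hand": -1}
    - {"travel": [0, 0, 0], "rotation": [0, 0, -0.0167], "hand": -1}
    - {"travel": [0, 0, 0], "rotation": [0, 0, -0.0167], "hand": -1}
    - {"travel": [0, 0, 0], "rotation": [0, 0, -0.0167], "hand": -1}
    - {"travel": [0, 0, 0], "rotation": [0, 0, -0.0167], "hand": -1}
    - {"travel": [0, 0, 0], "rotation": [0, 0, -0.0167], "hand": -1}
    - {"travel": [0, 0, 0], "rotation": [0, 0, -0.0167], "hand": -1}
    - {"travel": [0, 0, 0], "rotation": [0, 0, -0.0167], "hand": -1}
    - {"travel": [0, 0, 0], "rotation": [0, 0, 0], "hand": -1}
    - {"travel": [0, 0, 0], "rotation": [0, 0, 0], "hand": -1}

```text
time_s: 32.38
tcp_pos: [0.4986, 0.4169, 0.0711]
ee_rot: [-1.355, 2.832, -0.006]
contact_force: [0.1, -8.4, 5.6]
opening: 0.0147
grasp_force: 60.0
```

Call:
step_arm:
  motion:
    - {"travel": [0, 0, 0], "rotation": [0, 0, 0], "hand": 0}
    - {"travel": [0, 0, 0], "rotation": [0, 0, 0], "hand": 0}
    - {"travel": [0, 0, 0], "rotation": [0, 0, 0], "hand": 0}
    - {"travel": [0, 0, 0], "rotation": [0, 0, 0], "hand": 0}
    - {"travel": [0, 0, 0], "rotation": [0, 0, 0], "hand": 0}
    - {"travel": [0, 0, -0.03], "rotation": [0, 0, 0], "hand": 0}
    - {"travel": [0, 0, -0.05], "rotation": [0, 0, 0], "hand": 0}
    - {"travel": [0, 0, -0.06], "rotation": [0, 0, 0], "hand": 0}
    - {"travel": [0, 0, -0.06], "rotation": [0, 0, 0], "hand": -1}
    - {"travel": [0, 0, 0], "rotation": [0, 0, 0], "hand": -1}
    - {"travel": [0, 0, 0], "rotation": [0, 0, 0], "hand": -1}
    - {"travel": [0, 0, 0], "rotation": [0, 0, 0], "hand": -1}
    - {"travel": [0, 0, 0], "rotation": [0, 0, 0], "hand": -1}

```text
time_s: 33.47
tcp_pos: [0.4961, 0.4183, 0.1872]
ee_rot: [1.357, -2.83, 0.001]
contact_force: [-0.6, -0.3, -0.5]
opening: -0.0003
grasp_force: 0.0
```

Run:
```python
from h import *
ims,V,_=cam('side'); save('side5.png',ims[270:384,100:240],5)
b=(V[...,2]>.096)&(V[...,2]<.112)&(abs(V[...,0]-.5)<.06)&(abs(V[...,1]-.42)<.06); print(' bar',pca(V[b]),b.sum())
w=b&(ims.min(-1)>200); print(np.median(V[w],0))
e=go(.411,.4325,.15); e=go(.411,.4325,.085,pose=e)
```

```text
bar (array([0.50006973, 0.41930792]), 66.17958068847656, 18.728559494018555, 53.034393310546875) 259
[0.4935426  0.40425761 0.10321834]
now [0.496  0.4182 0.1869] psi -128.8 tilt 0.19 t 33.5
 MOVE 3 rows x [0.0234 0.0418 0.0205]
 MOVE 2 rows x [0.     0.     0.0542]
```

View pics/side5.png

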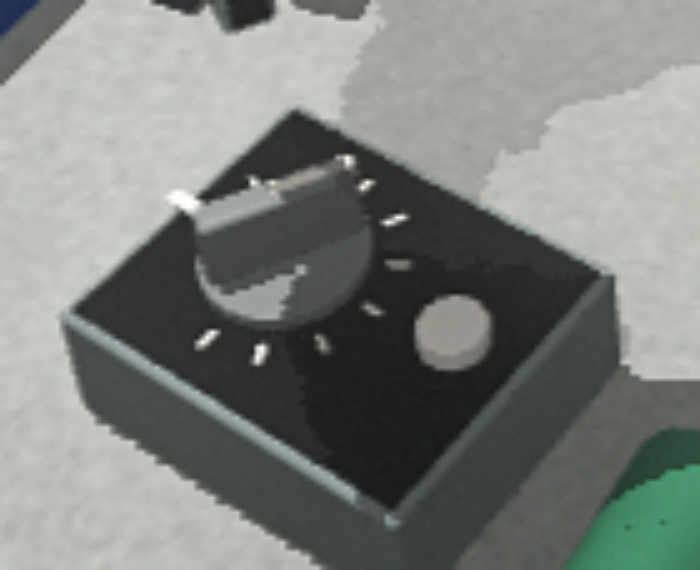

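The stripe end of the bar is at (340,165) in the crop and the bar axis measures 53°, against the 51° expected for click 4. Now for the enter button at (455,330).

Call:
step_arm:
  motion:
    - {"travel": [0.0235, 0.0425, 0.02], "rotation": [0, 0, 0], "hand": -1}
    - {"travel": [0.0235, 0.0425, 0.02], "rotation": [0, 0, 0], "hand": -1}
    - {"travel": [0.0235, 0.0425, 0.02], "rotation": [0, 0, 0], "hand": -1}
    - {"travel": [0, 0, 0.05], "rotation": [0, 0, 0], "hand": -1}
    - {"travel": [0, 0, 0.05], "rotation": [0, 0, 0], "hand": -1}
    - {"travel": [0, 0, 0], "rotation": [0, 0, 0], "hand": -1}
    - {"travel": [0, 0, 0], "rotation": [0, 0, 0], "hand": -1}
    - {"travel": [0, 0, 0], "rotation": [0, 0, 0], "hand": -1}

```text
time_s: 34.18
tcp_pos: [0.4114, 0.4338, 0.0934]
ee_rot: [1.358, -2.833, -0.0]
contact_force: [0.4, 0.4, 0.1]
opening: 0.0001
grasp_force: 0.0
```

Run:
```python
from h import *
e=go(.410,.4325,.068); e=go(.41,.4325,.060,pose=e)
```

```text
now [0.4114 0.4338 0.0934] psi -128.8 tilt 0.01 t 34.2
 MOVE 1 rows x [0.0032 0.0004 0.0423]
 MOVE 1 rows x [0.     0.     0.0133]
```

Call:
step_arm:
  motion:
    - {"travel": [0.003, 0, 0.02], "rotation": [0, 0, 0], "hand": -1}
    - {"travel": [0, 0, 0.02], "rotation": [0, 0, 0], "hand": -1}
    - {"travel": [0, 0, 0.005], "rotation": [0, 0, 0], "hand": -1}
    - {"travel": [0, 0, 0.005], "rotation": [0, 0, 0], "hand": -1}
    - {"travel": [0, 0, 0], "rotation": [0, 0, 0], "hand": -1}
    - {"travel": [0, 0, 0], "rotation": [0, 0, 0], "hand": -1}

```text
time_s: 34.68
tcp_pos: [0.4111, 0.4329, 0.0645]
ee_rot: [-1.357, 2.831, 0.0]
contact_force: [1.3, -0.3, 4.5]
opening: 0.0004
grasp_force: 2.2
```

Call:
step_arm:
  motion:
    - {"travel": [0, 0, 0.005], "rotation": [0, 0, 0], "hand": -1}
    - {"travel": [0, 0, 0.003], "rotation": [0, 0, 0], "hand": -1}
    - {"travel": [0, 0, 0], "rotation": [0, 0, 0], "hand": -1}
    - {"travel": [0, 0, 0], "rotation": [0, 0, 0], "hand": -1}
    - {"travel": [0, 0, 0], "rotation": [0, 0, 0], "hand": -1}

```text
time_s: 35.1
tcp_pos: [0.4112, 0.433, 0.0635]
ee_rot: [-1.356, 2.828, 0.0]
contact_force: [-6.4, -7.4, 32.1]
opening: -0.0001
grasp_force: 16.2
```

The force rose hard to 32 N with little further travel, so the button is on its stop. I'll lift away and check.

Call:
step_arm:
  motion:
    - {"travel": [0, 0, -0.02], "rotation": [0, 0, 0], "hand": -1}
    - {"travel": [0, 0, -0.04], "rotation": [0, 0, 0], "hand": -1}
    - {"travel": [0, 0, -0.06], "rotation": [0, 0, 0], "hand": -1}
    - {"travel": [0, 0, -0.06], "rotation": [0, 0, 0], "hand": -1}
    - {"travel": [0, 0, -0.06], "rotation": [0, 0, 0], "hand": -1}
    - {"travel": [0, 0, 0], "rotation": [0, 0, 0], "hand": -1}
    - {"travel": [0, 0, 0], "rotation": [0, 0, 0], "hand": -1}
    - {"travel": [0, 0, 0], "rotation": [0, 0, 0], "hand": -1}

```text
time_s: 35.77
tcp_pos: [0.4095, 0.4322, 0.2019]
ee_rot: [1.358, -2.833, -0.0]
contact_force: [-0.8, -0.7, -0.5]
opening: -0.0001
grasp_force: 0.0
```

Run:
```python
from h import *
im,W,d=cam('top'); print('hung'); caddies(W,im,zmin=.208,zmax=.24,box=(.6,.69,-.28,.28))
I,V,_=cam('side'); caddies(V,I,zmax=.115,box=(.4,.6,.3,.5))
w=(abs(V[...,0]-.411)<.014)&(abs(V[...,1]-.433)<.014)&(V[...,2]>.06)&(V[...,2]<.1)&(I.min(-1)>110); print('button z',np.median(V[w][:,2]),w.sum(),state()['contact_force'])
```

```text
hung
px [267. 178.] n 148 c [0.6519 0.1824] L 92 w 16 ang 89.3 ztop 0.2221 rgb [63. 61. 63.]
px [324. 180.] n 150 c [0.6522 0.0633] L 91 w 15 ang 89.8 ztop 0.2223 rgb [62. 60. 62.]
px [384. 182.] n 141 c [ 0.6521 -0.0603] L 88 w 15 ang -88.8 ztop 0.2223 rgb [55. 53. 57.]
px [442. 183.] n 145 c [ 0.6523 -0.1841] L 92 w 15 ang 88.3 ztop 0.2226 rgb [50. 49. 54.]
px [207. 452.] n 307 c [0.5    0.4193] L 67 w 19 ang 49.6 ztop 0.1040 rgb [126. 129. 128.]
button z 0.08155893678017234 156 [-0.12502058  1.04573607 -0.76009575]
```

All four hang, the dial is on click 4 and the button is back up. Handing in.

```bash
python3 -c "
from h import *
print(workorder.close_job())"
```

```text
the job is handed in; nothing more can be done
None
```

I hung all four caddies on the rack, turned the dial to click 4, pressed enter (it came back up) and handed the job in at about 36 s of 210 s; no verdict was returned.

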